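Zero the reach gauge, then draw its arm out to the marker and hold

ROBOT

A 6-joint arm with a two-finger parallel gripper is mounted at the origin on the work surface. World frame = base frame: x ahead of the robot, y to its left, z up, the work surface at z = 0. Lengths are in m, angles in rad, forces in N, time in s.
With the tool pointing down it reaches from about 0.425 to 0.95 m from the base axis. Payload 3.5 kg.
Tool frame: the origin (TCP) lies between the finger pads; the fingertips stand 14 mm ahead of it and the grasp point (between the pads) lies 5 mm behind it; z points along the fingers, y is the direction in which the jaws open and shut (so a half turn about z gives the same grasp; the last joint's range is limited). The gripper opens to 85 mm and grips with 20 to 120 N. Pads are 22 mm wide; open, the fingers measure 114 mm over their backs; the gripper's body (76 mm by 85 mm) begins 54 mm behind the grasp point. The pads swing forward as they close: fully open they stand 13 mm farther back than shut.
Start: joints at [1.199, 0.286, 1.577, -0, 1.279, -0.15], TCP at [0.148, 0.658, 0.208] pointing down, gripper open.
Joint ranges: [-2.77, 2.77], [-0.9, 2.22], [0.21, 2.48], [-1.53, 4.67], [0.24, 2.81], [-2.84, 2.84]. Speed limits (rad/s): [2.79, 2.79, 3.14, 3.14, 3.14, 3.14].

INTERFACE

Orientations are given as a unit quaternion [x, y, z, w].
In Python, from plant import ctrl gives the robot as it stands. The module is installed in compiled form; this text tells all that it offers.
- The arm moves only by the tool servo_tool, never from a script. Its argument "increments" is text: rows parted by semicolons, each of 7 numbers parted by spaces: the turn, a rotation vector about the tool's x, y, z in rad, then the shift along the tool's x, y, z in cm, then the finger opening in cm, from 0 to 8.54. In form: ax ay az dx dy dz claw; .... A call has 1 to 10 rows; each row is the pose to reach, as a shift and turn from the pose commanded when the call began, along the tool's axes at that moment; what a row does not reach only later rows make up. A row lasts 1/12 s, in which the tool goes at most 41.7 mm and 7.16 degrees, less where a joint would pass 70% of its speed; a pose out of reach is approached as far as the arm can. A call with a gripper value outside its range is refused whole. The fingers move at their own pace and stop on an object; "grip_force" is the grip in N (left out, the last holds). Time passes only in rows, so rows that repeat a pose let the fingers close. It gives the time, the measured TCP pose, the force and the opening at its end, in the units of the state.
- ctrl.get_state(): the state, without advancing time (a new reading comes with each control period).
- ctrl.read_camera(name): name is "side" or "top" or "wrist"; returns (picture, depth): 480x640x3 uint8, red, green, blue; 480x640 float32, m along the optical axis (not along the pixel's ray), 0 where there is no reading.
- ctrl.camera_info(name): a dict with "camera_matrix" (3x3 intrinsics, pixels), "D" ([k1, k2, p1, p2, k3] as OpenCV has them; the pictures are not rectified), "world_to_cam" (4x4, takes a point from world to camera coordinates). Camera axes: x right, y down, z forward; pixel columns grow to the right and rows downward; lengths in m; the calibration is good to about 2 mm. A picture is of the moment at which its call begins: read the wrist's pose just before it. camera_info takes no time and is no camera call; for the wrist camera it gives the pose at the moment of the call.
- ctrl.sign_off(): hands the job in, once; it reports no verdict.
The state is a dict: "time": time; "qpos": joint angles; "dq": joint speeds; "joint_efforts": joint torques, N m; "eef_pos": TCP position; "tcp_rot": TCP orientation; "contact_force": force on the tool from outside, world axes, zero at the start; "wrist_torque": the same for the moment, N m; "opening": opening from 0.0 (shut) to 1.0 (fully open).
Only numpy, scipy, OpenCV 4.12 (cv2) and the standard library are available. Lean on these libraries where they do the work, as an engineer would, in place of code of your own. Each camera call takes 0.05 s, during which the arm holds its last target.

TASK

Set up the telescoping reach gauge on the pattern maker's bench: while its arm is still locked fully home, press the green key and then the yellow key on the console, one at a time and each fully down and let up again, leaving the red key alone. Then squeeze the orange lock button in the side of the arm's black grip block to free the arm, draw it out until its pointer lines up with the red marker on the scale, and finish still gripping the block there, holding the arm at the marker against its return spring. Leave the red marker and the mould, screwdriver, foam plug and plywood offcut where they are.

Things in the scene. Friction and masses are not known exactly. Their poses are not given: they have to be found in the camera images.
- key_green_top (a point): centre of the top face of the green round key (26 mm across) on the grey console; z up. Three such keys stand in a row 58 mm apart, in any order, on a console 100 x 200 mm; their tops are 54 mm above the bench, their black collars (42 mm across) 44 mm
- key_yellow_top (a point): the same point of the yellow key
- key_red_top (a point): the same point of the red key (not to be pressed)
- key_green (a joint): travel of the green key in m: 0 up, 0.006 fully down; springs back; starts to move at 1.2 N, fully down at 4 N
- key_yellow (a joint): the same for the yellow key
- key_red (a joint): the same for the red key
- gauge: the fixed gauge: grey bed 500 x 80 mm and 14 mm thick, blue outer sleeve, yellow scale beside the bed. Origin on the bench under the grip block's home position; its x axis is the direction in which the arm is drawn out, its z is up. The sleeve runs from x = -55 to -245 mm, top at 114 mm. The scale with its black ticks every 10 mm lies at y = -38 to -78 mm, top at 31 mm
- extension (a joint): extension of the arm in m along the gauge's x: 0 fully home, 0.155 fully out. At home a catch holds it (about 2 mm play) until the lock button is squeezed more than about 3.5 mm; once out, there is no catch and a return spring pulls it back with 3 N near home rising to 6 N fully out
- grip_centre (a point): the point to grip: centre of the black grip block on the arm at the height of the lock button, 93 mm above the bench. The block is 44 mm along the gauge's x, 30 mm along its y, and spans 65 to 115 mm in height; its axes are the gauge's. Grip it from above with one finger on each y face, centred on the block: this squeezes the button. Below the fingers there is free space down to 42 mm. A 22 mm steel tube (height 92 mm) passes through the block along x
- boom: the telescoping arm itself: steel tube with a brass probe ball at its end, black grip block, pointer and lock button; its origin is on the bench under the grip block's centre, axes as the gauge's
- lock_face (a point): centre of the outer face of the orange lock button, 20 mm across, in the block's -y face (the scale's side), standing 7 mm proud of it when free
- lock (a joint): travel of the lock button in m along the gauge's +y: 0 out, 0.006 fully in (then 1 mm proud of the block); spring from 2.4 N to 6 N
- pointer (a point): tip of the thin black pointer that sticks out below the grip block over the scale, 36 mm above the bench; it moves with the arm; axes as the gauge's
- rider_mark (a point): top edge of the red marker on the scale, on its centre line (the marker is 6 mm thick along the gauge's x); axes as the gauge's. The pointer is at the marker when both have the same position along the gauge's x
- rider (a joint): where the red marker is set, in m: the arm extension at which the pointer lines up with it; 0.06 to 0.13. It is stiff (20 N) and is to stay as set
- mould: bystander: loose MDF mould box with pale foam inside, 150 x 160 x 62 mm; origin under its centre
- driver: bystander: loose red-handled screwdriver, 190 mm long, lying on the bench; origin on the bench under its middle
- plug_centre (a point): bystander: centre of a loose pale foam plug, tapered, 64 mm across its foot, 110 mm high
- offcut: bystander: loose plywood offcut 70 x 110 x 24 mm; origin under its centre

How it is judged:
By the outcome, as a careful person would: the job done as asked, in the order asked, and still so for the second after the job is handed in, while the arm keeps its last pose, push and grip.
It also fails if it takes over 54 s, if anything falls off the work surface, if the arm or the gripper's body presses on something with over 40 N, if the wrist force passes 120 N, or if a joint passes its speed limit or range.

## Working session

There is one attempt and no reset: what is moved stays moved. The work goes in short steps, Python scripts to look and compute and a tool call to move; the robot and the scene stay as the last step left them, time stands still between calls to the robot, and variables do not carry over. Pictures are saved under pics/ and viewed, and the job is handed in when it is done.

Besides the shell and the picture viewer there is one more tool, called after "Request:" as name(argument=value, ...), one argument or row to a line, values as JSON. servo_tool: Moves the arm, as the interface text tells. Its arguments: {"type":"object","properties":{"increments":{"type":"string"},"grip_force":{"type":"number"}},"required":["increments"]}

```bash
mkdir -p pics
python3 - <<'E'
from plant import ctrl
import cv2,numpy as np
s=ctrl.get_state(); print(s)
for n in ["side","top"]:
    im,d=ctrl.read_camera(n); cv2.imwrite(f"pics/{n}0.png",im[:,:,::-1]); np.savez(f"{n}0.npz",im=im,d=d)
    i=ctrl.camera_info(n); print(n,i)
E
```

```text
{'time': 0.0, 'qpos': array([ 1.19900842e+00,  2.87203218e-01,  1.57820249e+00,  3.69471022e-06,
        1.27859261e+00, -1.49997242e-01]), 'dq': array([-0.00115703,  0.00057586, -0.00076095, -0.00032763,  0.00122136,
       -0.00061584]), 'joint_efforts': array([-3.12065731e-04, -4.05987668e+01, -2.92619491e+01, -1.26012378e-04,
        5.89506497e-03, -2.56721311e-09]), 'eef_pos': array([0.14818726, 0.65779235, 0.20630841]), 'tcp_rot': array([ 1.10668628e-01,  9.93856633e-01, -1.16166962e-03, -3.11970006e-04]), 'contact_force': array([ 0.36490594, -0.33692996, -0.40611217]), 'wrist_torque': array([-0.01452395,  0.04052104,  0.01988092]), 'opening': 0.9969103717968456}
side {'camera_matrix': array([[556.88890326,   0.        , 320.54754991],
       [  0.        , 556.88890326, 241.76573829],
       [  0.        ,   0.        ,   1.        ]]), 'D': array([0.00073829, 0.        , 0.        , 0.        , 0.        ]), 'world_to_cam': array([[ 0.93785063, -0.34626376,  0.02318639, -0.50685679],
       [-0.20252129, -0.60033318, -0.77368288,  0.29051547],
       [ 0.2818179 ,  0.72090324, -0.63314863,  1.00421895],
       [ 0.        ,  0.        ,  0.        ,  1.        ]])}
top {'camera_matrix': array([[566.71272948,   0.        , 315.65280111],
       [  0.        , 566.71272948, 247.07614996],
       [  0.        ,   0.        ,   1.        ]]), 'D': array([0.04830961, 0.        , 0.        , 0.        , 0.        ]), 'world_to_cam': array([[ 0.0285993 , -0.99957309, -0.00597712,  0.14472019],
       [-0.9883616 , -0.02738374, -0.1496378 ,  0.57709131],
       [ 0.14941024,  0.01018709, -0.98872281,  0.98941321],
       [ 0.        ,  0.        ,  0.        ,  1.        ]])}
```

View pics/side0.png

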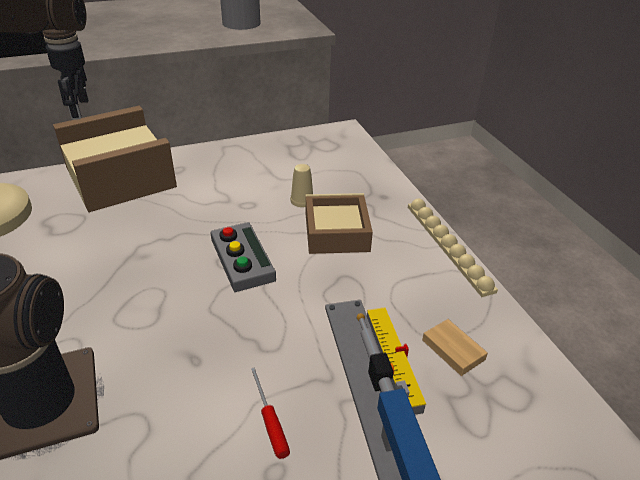

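View pics/top0.png

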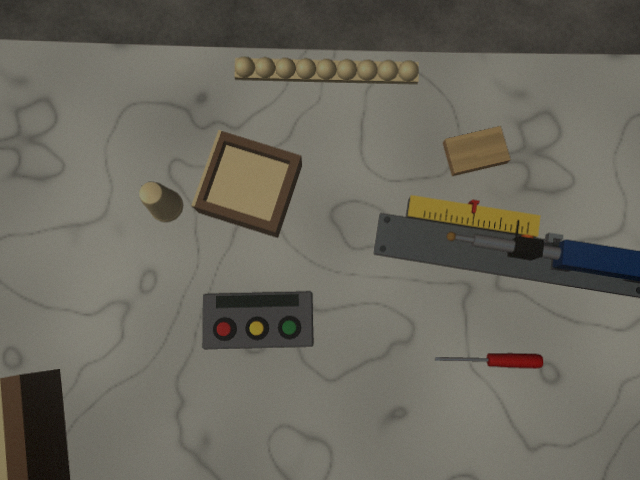

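The side view shows red/yellow/green keys at about (228,232), (235,246), (243,262). In the top view they are at (223,328), (256,328), (289,328). The gauge bed runs right to left in the top view, with the grip block near (528,245) and the red marker near (474,205).

```bash
cat > h.py <<'E'
import cv2,numpy as np
from plant import ctrl
def ray(info,px):
    K=info["camera_matrix"];D=info["D"];T=info["world_to_cam"]
    p=cv2.undistortPoints(np.array([[px]],float),K,D)[0,0]
    R=T[:3,:3];c=-R.T@T[:3,3]
    return c,R.T@np.array([p[0],p[1],1.])
def onz(info,px,z):
    c,d=ray(info,px); return c+d*(z-c[2])/d[2]
def tri(i1,p1,i2,p2):
    c1,d1=ray(i1,p1);c2,d2=ray(i2,p2)
    A=np.stack([d1,-d2],1);s=np.linalg.lstsq(A,c2-c1,rcond=None)[0]
    a=c1+s[0]*d1;b=c2+s[1]*d2
    return (a+b)/2,np.linalg.norm(a-b)
def proj(info,P):
    T=info["world_to_cam"]
    return cv2.projectPoints(np.array(P,float).reshape(-1,3),cv2.Rodrigues(T[:3,:3])[0],T[:3,3],info["camera_matrix"],info["D"])[0].reshape(-1,2)
def blobs(im,lo,hi,amin=15):
    h=cv2.cvtColor(im,cv2.COLOR_RGB2HSV)
    m=cv2.inRange(h,np.array(lo),np.array(hi))
    n,l,st,c=cv2.connectedComponentsWithStats(m)
    return [(c[i].round(1).tolist(),st[i].tolist()) for i in range(1,n) if st[i][4]>=amin]
E
python3 - <<'E'
from h import *
I={n:ctrl.camera_info(n) for n in("top","side")}
for n in I:
    im=np.load(f"{n}0.npz")["im"]
    for nm,lo,hi in [("green",(50,80,40),(85,255,255)),("yellow",(20,150,80),(35,255,255)),("red",(0,170,60),(6,255,255)),("orange",(8,170,80),(18,255,255)),("blue",(100,120,40),(125,255,255))]:
        for c,st in blobs(im,lo,hi): print(n,nm,c,st, onz(I[n],c,.054).round(4))
    c=im[180:300,340:560] if n=="top" else im[290:430,320:440]
    cv2.imwrite(f"pics/{n}crop.png",cv2.resize(c[:,:,::-1],None,fx=3.6,fy=3.6,interpolation=cv2.INTER_CUBIC))
E
```

```text
top green [288.6, 327.0] [282, 320, 15, 15, 164] [0.4272 0.2045 0.054 ]
top yellow [472.7, 215.5] [408, 196, 132, 41, 2619] [ 0.6369 -0.1218  0.054 ]
top yellow [255.9, 327.7] [249, 321, 15, 14, 158] [0.4244 0.2621 0.054 ]
top red [473.8, 205.1] [469, 200, 10, 13, 55] [ 0.6562 -0.124   0.054 ]
top red [223.0, 328.7] [217, 322, 13, 14, 147] [0.4211 0.3201 0.054 ]
top red [514.8, 360.2] [488, 354, 55, 14, 638] [ 0.3823 -0.1904  0.054 ]
top orange [527.0, 235.6] [522, 234, 11, 4, 32] [ 0.6026 -0.2178  0.054 ]
top blue [599.6, 257.9] [553, 240, 87, 37, 2013] [ 0.5658 -0.3432  0.054 ]
side green [241.8, 261.3] [236, 256, 12, 11, 104] [0.4264 0.1984 0.054 ]
side yellow [234.4, 245.7] [229, 241, 11, 10, 92] [0.4236 0.2564 0.054 ]
side yellow [395.2, 353.7] [367, 308, 59, 99, 1707] [ 0.6333 -0.1481  0.054 ]
side red [227.5, 231.0] [223, 227, 10, 9, 71] [0.4209 0.3147 0.054 ]
side red [404.1, 348.4] [396, 344, 12, 12, 45] [ 0.6549 -0.1422  0.054 ]
side red [275.0, 432.0] [262, 406, 28, 53, 707] [ 0.3749 -0.2299  0.054 ]
side blue [405.5, 436.8] [378, 388, 63, 92, 3123] [ 0.5728 -0.309   0.054 ]
```

```bash
ls pics
```

```text
side0.png
sidecrop.png
top0.png
topcrop.png
```

Run:
```python
from h import *
I={n:ctrl.camera_info(n) for n in("top","side")}
for nm,a,b in [("g",(288.6,327),(241.8,261.3)),("y",(255.9,327.7),(234.4,245.7)),("r",(223,328.7),(227.5,231))]:
    print(nm,tri(I["top"],a,I["side"],b))
    for n,p in(("top",a),("side",b)):
        d=np.load(f"{n}0.npz")["d"]; z=d[int(round(p[1])),int(round(p[0]))]
        c,dd=ray(I[n],p); print(n,(c+dd*z).round(4))
# bench check
for n in I:
    d=np.load(f"{n}0.npz")["d"]
    for p in [(350,330),(300,350),(400,380),(180,300)]:
        c,dd=ray(I[n],p); print(n,p,(c+dd*d[p[1],p[0]]).round(4))
```

```text
g (array([0.42745018, 0.20474669, 0.04842211]), np.float64(0.0003479999591846577))
top [0.4272 0.2045 0.0529]
side [0.4271 0.2021 0.0507]
y (array([0.42457745, 0.26269893, 0.04879696]), np.float64(0.00025450323726994956))
top [0.4244 0.2619 0.0564]
side [0.423  0.2532 0.0567]
r (array([0.42152828, 0.32077501, 0.04927915]), np.float64(0.0007871135022584349))
top [0.4211 0.3197 0.056 ]
side [0.4209 0.3147 0.054 ]
top (350, 330) [ 0.4255  0.093  -0.0015]
top (300, 350) [ 0.3862  0.1849 -0.0028]
top (400, 380) [3.38e-01 2.00e-04 2.00e-04]
top (180, 300) [ 4.722e-01  4.124e-01 -2.000e-04]
side (350, 330) [ 0.5908 -0.0358  0.0163]
side (300, 350) [ 0.482  -0.0397  0.0011]
side (400, 380) [ 0.625  -0.1905  0.0315]
side (180, 300) [0.2801 0.1754 0.0028]
```

View pics/topcrop.png

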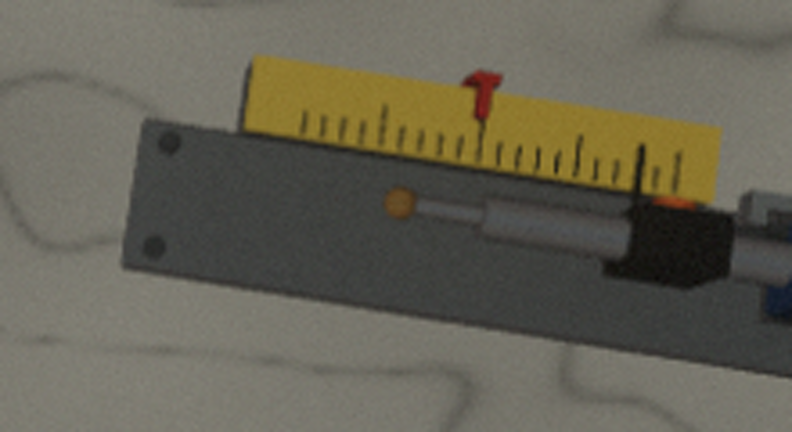

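View pics/sidecrop.png

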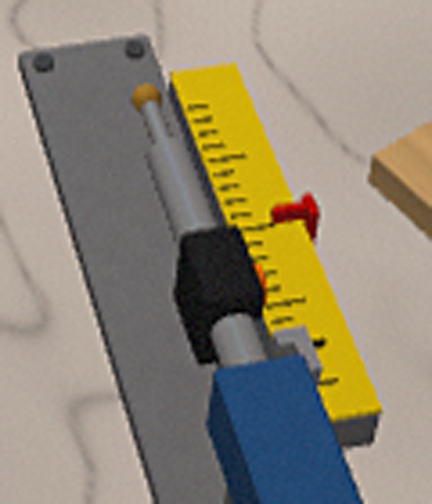

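The top crop shows the pointer at crop (640,165), the marker stem at (482,105), and orange at (672,200). The side crop shows the marker at (295,215) on the scale. Next I check the height of the unlisted tall box near the start pose, and compute the gauge frame from the bed and scale.

Run:
```python
from h import *
I={n:ctrl.camera_info(n) for n in("top","side")}
def cloud(n):
    d=np.load(f"{n}0.npz")["d"]; T=I[n]["world_to_cam"]
    v,u=np.mgrid[0:480,0:640]; uv=np.stack([u,v],-1).reshape(-1,1,2).astype(float)
    p=cv2.undistortPoints(uv,I[n]["camera_matrix"],I[n]["D"]).reshape(-1,2)
    z=d.reshape(-1); P=np.c_[p*z[:,None],z]; return ((P-T[:3,3])@T[:3,:3]).reshape(480,640,3),d
S,d=cloud("side")
for p in [(60,125),(140,115),(78,165),(165,145),(90,205),(175,185),(110,150)]: print("box",p,S[p[1],p[0]].round(3))
Tp,d=cloud("top")
r=Tp[370:480,0:70]; 
for p in [(10,400),(50,400),(10,450),(50,450)]: print(p,Tp[p[1],p[0]].round(3))
# gauge scale
im=np.load("top0.npz")["im"]; h=cv2.cvtColor(im,cv2.COLOR_RGB2HSV)
m=cv2.inRange(h,(20,120,60),(35,255,255)); m[:, :380]=0
m=cv2.morphologyEx(m,cv2.MORPH_CLOSE,np.ones((7,7)))
c=max(cv2.findContours(m,0,2)[0],key=cv2.contourArea); b=cv2.boxPoints(cv2.minAreaRect(c)); print(b)
W=np.array([onz(I["top"],p,.031) for p in b]); print(W.round(4))
im=np.load("side0.npz")["im"]; h=cv2.cvtColor(im,cv2.COLOR_RGB2HSV)
m=cv2.inRange(h,(20,120,60),(35,255,255)); m[:, :350]=0
m=cv2.morphologyEx(m,cv2.MORPH_CLOSE,np.ones((9,9)))
c=max(cv2.findContours(m,0,2)[0],key=cv2.contourArea)
W2=np.array([onz(I["side"],q,.031)[:2] for q in c[:,0]]).astype(np.float32); rr=cv2.minAreaRect(W2); print(rr, cv2.boxPoints(rr).round(4))
```

```text
box (60, 125) [0.077 0.81  0.139]
box (140, 115) [ 0.251 -0.725  0.872]
box (78, 165) [0.117 0.577 0.14 ]
box (165, 145) [0.332 0.622 0.134]
box (90, 205) [0.117 0.577 0.02 ]
box (175, 185) [0.34  0.625 0.005]
box (110, 150) [0.191 0.72  0.09 ]
(10, 400) [0.303 0.632 0.14 ]
(50, 400) [0.293 0.61  0.052]
(10, 450) [0.229 0.622 0.141]
(50, 450) [0.214 0.595 0.065]
[[406.61    215.93762]
 [410.0733  194.29175]
 [540.8456  215.2153 ]
 [537.38226 236.86118]]
[[ 0.6379 -0.0062  0.031 ]
 [ 0.6793 -0.0124  0.031 ]
 [ 0.6456 -0.2522  0.031 ]
 [ 0.6049 -0.2448  0.031 ]]
((0.6347354054450989, -0.12855932116508484), (0.24186743795871735, 0.05712248757481575), 82.73147583007812) [[ 0.5911 -0.2449]
 [ 0.6478 -0.2521]
 [ 0.6784 -0.0122]
 [ 0.6217 -0.005 ]]
```

The tall box's walls are 0.14 m high, so I cross at the current height (fingertips about 0.19) towards the green key with the fingers shut.

Request:
servo_tool(
  increments="0 0 0 -2.5 -2.55 0 0; 0 0 0 -5 -5.1 0 0; 0 0 0 -7.5 -7.65 0 0; 0 0 0 -10 -10.2 0 0; 0 0 0 -12.5 -12.75 0 0; 0 0 0 -15 -15.3 0 0; 0 0 0 -17.5 -17.85 0 0; 0 0 0 -20 -20.4 0 0; 0 0 0 -22.5 -22.95 0 0; 0 0 0 -25 -25.5 0 0",
  grip_force=30,
)

```text
time: 0.93
eef_pos: [0.3364, 0.353, 0.2073]
tcp_rot: [0.111, 0.994, -0.0, -0.0]
contact_force: [0.9, 0.2, 0.3]
opening: -0.001
```

Request:
servo_tool(
  increments="0 0 0 -2.4 -2.5 0.5 0; 0 0 0 -4.8 -5 2 0; 0 0 0 -7.2 -7.5 4 0; 0 0 0 -9.6 -10 6 0; 0 0 0 -11.2 -11.6 8 0; 0 0 0 -12.1 -12.5 10 0; 0 0 0 -12.1 -12.5 11.5 0; 0 0 0 -12.1 -12.5 12.2 0; 0 0 0 -12.1 -12.5 12.2 0; 0 0 0 -12.1 -12.5 12.2 0",
)

```text
time: 1.77
eef_pos: [0.4265, 0.2064, 0.0857]
tcp_rot: [0.11, 0.994, -0.0, -0.0]
contact_force: [-0.3, 0.1, 0.2]
opening: 0.002
```

Run:
```python
from h import *
s=ctrl.get_state(); print(s["eef_pos"],s["tcp_rot"],s["contact_force"],s["time"])
i=ctrl.camera_info("wrist"); im,d=ctrl.read_camera("wrist"); cv2.imwrite("pics/w1.png",im[:,:,::-1])
for nm,lo,hi in [("green",(50,80,40),(85,255,255)),("yellow",(20,150,80),(35,255,255)),("red",(0,170,60),(6,255,255))]:
    for c,st in blobs(im,lo,hi,100): print(nm,c,st,onz(i,c,.054).round(4))
print(proj(i,[[.427,.2045,.054],[.4245,.262,.054],s["eef_pos"]-[0,0,.014]]))
im,d=ctrl.read_camera("side"); cv2.imwrite("pics/s1.png",cv2.resize(im[150:320,150:380,::-1],None,fx=3,fy=3))
```

```text
[0.42647581 0.20640554 0.08569506] [ 1.10419300e-01  9.93885038e-01 -8.41629544e-05 -3.18584784e-04] [-0.34911848  0.07626549  0.20064393] 1.7667
green [317.4, 258.4] [296, 236, 44, 45, 1576] [0.424  0.2046 0.054 ]
yellow [412.1, 233.4] [389, 211, 47, 45, 1640] [0.4211 0.2611 0.054 ]
red [512.0, 207.5] [486, 184, 52, 47, 1834] [0.4185 0.3179 0.054 ]
[[318.4442873  263.12613684]
 [414.61733705 238.5483319 ]
 [321.41239644 272.77594546]]
```

```bash
ls pics
```

```text
s1.png
side0.png
sidecrop.png
top0.png
topcrop.png
w1.png
```

View pics/w1.png

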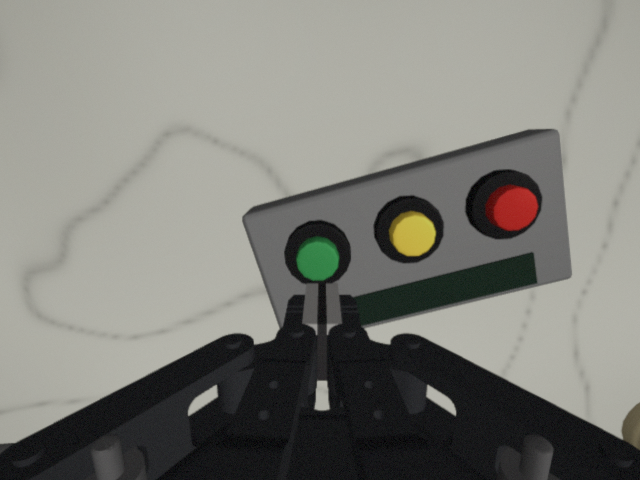

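View pics/s1.png

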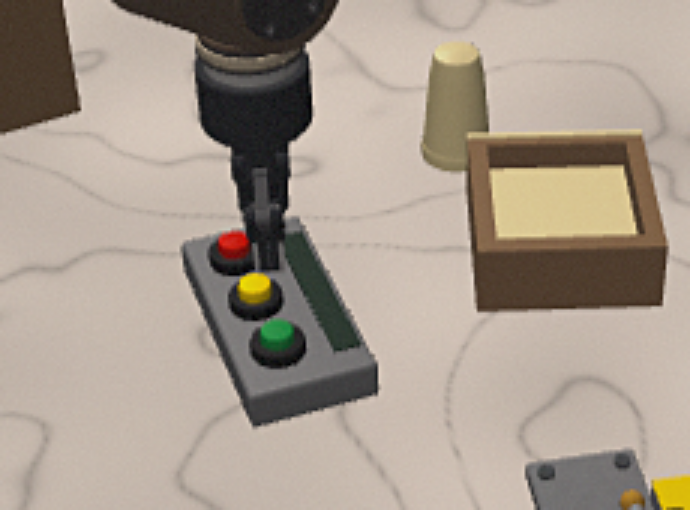

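Run:
```python
from h import *
I={n:ctrl.camera_info(n) for n in("top","side")}
print(proj(I["side"],[[.4265,.2064,.0717],[.427,.2045,.054],[.427,.2045,.048]]), onz(I["side"],(239,239),.0717))
im,d=ctrl.read_camera("top"); cv2.imwrite("pics/t1.png",cv2.resize(im[230:400,150:380,::-1],None,fx=3,fy=3))
print(proj(I["top"],[[.4265,.2064,.0717]]), ctrl.camera_info("wrist")["world_to_cam"])
```

```text
[[240.41555097 252.99534215]
 [241.3838247  259.5336387 ]
 [241.56363353 261.56142559]] [0.43529511 0.25514235 0.0717    ]
[[286.93745317 327.2892936 ]] [[ 0.21907373  0.9757058   0.00221064 -0.29577676]
 [ 0.93665097 -0.21093835  0.27962469 -0.3584401 ]
 [ 0.27329774 -0.05918782 -0.96010684  0.15869937]
 [ 0.          0.          0.          1.        ]]
```

View pics/t1.png

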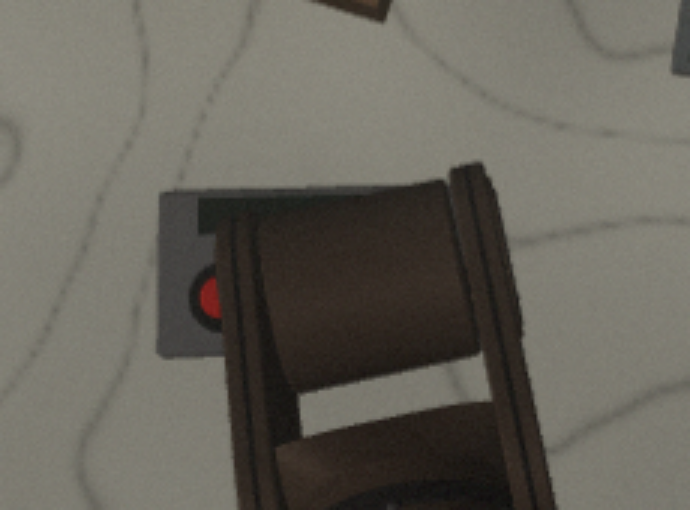

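Run:
```python
from h import *
I={n:ctrl.camera_info(n) for n in("top","side")}
im,d=ctrl.read_camera("side")
for v in range(215,250,2):
    for u in (237,239,241):
        c,dd=ray(I["side"],(u,v)); print((u,v),(c+dd*d[v,u]).round(3),end=" ")
    print()
i=ctrl.camera_info("wrist"); im,d=ctrl.read_camera("wrist")
for v in range(270,330,5):
    for u in (310,322,335):
        c,dd=ray(i,(u,v)); print((u,v),(c+dd*d[v,u]).round(3),end=" ")
    print()
print(ray(i,(320,240))[0])
```

```text
(237, 215) [0.418 0.161 0.21 ] (239, 215) [0.422 0.161 0.209] (241, 215) [0.43  0.184 0.191] 
(237, 217) [0.417 0.158 0.207] (239, 217) [0.421 0.158 0.206] (241, 217) [0.431 0.191 0.18 ] 
(237, 219) [0.416 0.154 0.205] (239, 219) [0.419 0.152 0.206] (241, 219) [0.423 0.152 0.205] 
(237, 221) [0.415 0.15  0.203] (239, 221) [0.419 0.149 0.203] (241, 221) [0.422 0.147 0.204] 
(237, 223) [0.414 0.148 0.2  ] (239, 223) [0.418 0.147 0.2  ] (241, 223) [0.422 0.146 0.2  ] 
(237, 225) [0.415 0.153 0.191] (239, 225) [0.419 0.153 0.191] (241, 225) [0.422 0.151 0.191] 
(237, 227) [0.416 0.164 0.178] (239, 227) [0.42 0.16 0.18] (241, 227) [0.425 0.166 0.174] 
(237, 229) [0.418 0.177 0.163] (239, 229) [0.423 0.178 0.161] (241, 229) [0.427 0.177 0.16 ] 
(237, 231) [0.422 0.197 0.141] (239, 231) [0.425 0.194 0.143] (241, 231) [0.429 0.192 0.144] 
(237, 233) [0.421 0.195 0.138] (239, 233) [0.425 0.197 0.135] (241, 233) [0.429 0.195 0.136] 
(237, 235) [0.42  0.195 0.133] (239, 235) [0.425 0.195 0.131] (241, 235) [0.428 0.192 0.133] 
(237, 237) [0.42  0.194 0.128] (239, 237) [0.425 0.198 0.124] (241, 2
[... 1051 characters left out ...]
0.122] 
(310, 295) [0.415 0.205 0.126] (322, 295) [0.416 0.21  0.125] (335, 295) [0.417 0.215 0.126] 
(310, 300) [0.415 0.205 0.13 ] (322, 300) [0.416 0.21  0.131] (335, 300) [0.417 0.214 0.13 ] 
(310, 305) [0.415 0.205 0.135] (322, 305) [0.416 0.21  0.134] (335, 305) [0.417 0.214 0.135] 
(310, 310) [0.415 0.205 0.139] (322, 310) [0.416 0.209 0.138] (335, 310) [0.416 0.214 0.139] 
(310, 315) [0.415 0.205 0.142] (322, 315) [0.416 0.21  0.143] (335, 315) [0.417 0.214 0.142] 
(310, 320) [0.415 0.206 0.145] (322, 320) [0.416 0.209 0.145] (335, 320) [0.417 0.214 0.145] 
(310, 325) [0.415 0.206 0.148] (322, 325) [0.417 0.209 0.148] (335, 325) [0.417 0.214 0.148] 
[0.35713336 0.22234159 0.25321756]
```

Both depth views put the real fingertips at z ≈ 0.115. The quoted geometry would put them at 0.072, so they are about 43 mm higher than expected. I won't rely on either figure, and will go down in small steps watching the force.

Request:
servo_tool(
  increments="0 0 0 0 -0.1 0.4 0; 0 0 0 0 -0.2 0.8 0; 0 0 0 0 -0.2 1.1 0; 0 0 0 0 -0.2 1.3 0; 0 0 0 0 -0.2 1.4 0; 0 0 0 0 -0.2 1.5 0; 0 0 0 0 -0.2 1.6 0; 0 0 0 0 -0.2 1.7 0; 0 0 0 0 -0.2 1.8 0; 0 0 0 0 -0.2 1.9 0",
)

```text
time: 2.85
eef_pos: [0.4264, 0.2042, 0.0667]
tcp_rot: [0.111, 0.994, 0.0, 0.0]
contact_force: [-0.4, -0.6, 0.5]
opening: 0.002
```

Request:
servo_tool(
  increments="0 0 0 0 0 0.1 0; 0 0 0 0 0 0.2 0; 0 0 0 0 0 0.3 0; 0 0 0 0 0 0.3 0",
)

```text
time: 3.18
eef_pos: [0.4262, 0.2041, 0.0635]
tcp_rot: [0.111, 0.994, -0.0, -0.0]
contact_force: [0.3, -0.6, -0.8]
opening: 0.002
```

No contact at the quoted height, so the camera measurement holds: the tip is about 30 mm above the reported TCP. I go on down towards the visually predicted contact at TCP ≈ 0.024.

Request:
servo_tool(
  increments="0 0 0 0 0 0.3 0; 0 0 0 0 0 0.7 0; 0 0 0 0 0 1.1 0; 0 0 0 0 0 1.5 0; 0 0 0 0 0 1.9 0; 0 0 0 0 0 2.3 0; 0 0 0 0 0 2.6 0; 0 0 0 0 0 2.8 0; 0 0 0 0 0 2.8 0",
)

```text
time: 3.93
eef_pos: [0.4259, 0.2041, 0.0351]
tcp_rot: [0.111, 0.994, -0.0, -0.001]
contact_force: [0.1, 0.5, 0.2]
opening: 0.001
```

Run:
```python
from h import *
s=ctrl.get_state(); print(s["eef_pos"],s["contact_force"],s["time"])
im,d=ctrl.read_camera("side"); cv2.imwrite("pics/s2.png",cv2.resize(im[180:300,180:300,::-1],None,fx=5,fy=5))
I=ctrl.camera_info("side")
for v in range(236,264,2):
    for u in (239,241,243):
        c,dd=ray(I,(u,v)); print((u,v),(c+dd*d[v,u]).round(3),end=" ")
    print()
```

```text
[0.42591372 0.20408607 0.03510676] [0.13059228 0.4874617  0.18325707] 3.9333
(239, 236) [0.418 0.16  0.157] (241, 236) [0.426 0.181 0.139] (243, 236) [0.433 0.193 0.129] 
(239, 238) [0.417 0.156 0.155] (241, 238) [0.428 0.191 0.126] (243, 238) [0.432 0.189 0.126] 
(239, 240) [0.416 0.153 0.153] (241, 240) [0.42  0.153 0.151] (243, 240) [0.423 0.15  0.153] 
(239, 242) [0.414 0.147 0.153] (241, 242) [0.419 0.148 0.151] (243, 242) [0.422 0.146 0.151] 
(239, 244) [0.414 0.147 0.147] (241, 244) [0.417 0.143 0.15 ] (243, 244) [0.422 0.144 0.148] 
(239, 246) [0.415 0.151 0.138] (241, 246) [0.419 0.151 0.137] (243, 246) [0.422 0.149 0.139] 
(239, 248) [0.416 0.164 0.122] (241, 248) [0.421 0.164 0.121] (243, 248) [0.424 0.161 0.123] 
(239, 250) [0.422 0.195 0.091] (241, 250) [0.425 0.19  0.094] (243, 250) [0.43  0.192 0.091] 
(239, 252) [0.421 0.194 0.086] (241, 252) [0.426 0.196 0.083] (243, 252) [0.429 0.189 0.088] 
(239, 254) [0.42  0.19  0.084] (241, 254) [0.425 0.193 0.08 ] (243, 254) [0.429 0.193 0.079] 
(239, 256) [0.42  0.192 0.076] (241, 256) [0.425 0.194 0.073] (243, 256) [0.428 0.19  0.076] 
(239, 258) [0.42  0.193 0.07 ] (241, 258) [0.425 0.195 0.067] (243, 258) [0.428 0.191 0.069] 
(239, 260) [0.421 0.201 0.057] (241, 260) [0.426 0.204 0.053] (243, 260) [0.43  0.2   0.056] 
(239, 262) [0.42  0.197 0.055] (241, 262) [0.424 0.194 0.056] (243, 262) [0.428 0.194 0.055]
```

View pics/s2.png

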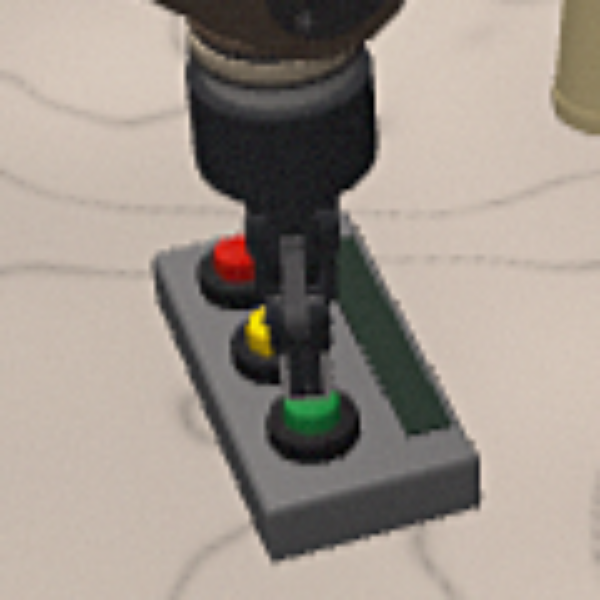

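The tip stands just above the green key at (310,390) in the crop and is centred on it. Pressing now.

Request:
servo_tool(
  increments="0 0 0 0 0 0.3 0; 0 0 0 0 0 0.6 0; 0 0 0 0 0 0.9 0; 0 0 0 0 0 1.1 0; 0 0 0 0 0 1.2 0; 0 0 0 0 0 1.3 0; 0 0 0 0 0 1.3 0",
)

```text
time: 4.57
eef_pos: [0.4268, 0.2043, 0.0243]
tcp_rot: [0.111, 0.994, -0.0, -0.0]
contact_force: [-4.1, -1.0, 11.0]
opening: -0.001
```

Run:
```python
from h import *
im,d=ctrl.read_camera("side"); cv2.imwrite("pics/s3.png",cv2.resize(im[180:300,180:300,::-1],None,fx=5,fy=5))
i=ctrl.camera_info("wrist"); im,d=ctrl.read_camera("wrist"); cv2.imwrite("pics/w3.png",im[:,:,::-1])
s=ctrl.get_state(); print(s["eef_pos"],s["contact_force"],s["wrist_torque"],s["time"])
for p in [(322,285),(322,288),(322,295),(302,265),(412,233)]:
    c,dd=ray(i,p); print(p,(c+dd*d[p[1],p[0]]).round(4))
```

```text
[0.42683668 0.20436148 0.02429487] [-3.80901812 -1.40594902 10.67344038] [-0.18663757  0.53790791  0.02181532] 4.6667
(322, 285) [0.4155 0.2071 0.0534]
(322, 288) [0.415  0.2072 0.0576]
(322, 295) [0.4154 0.2071 0.0632]
(302, 265) [0.4086 0.1997 0.0433]
(412, 233) [0.4068 0.2502 0.0371]
```

View pics/s3.png

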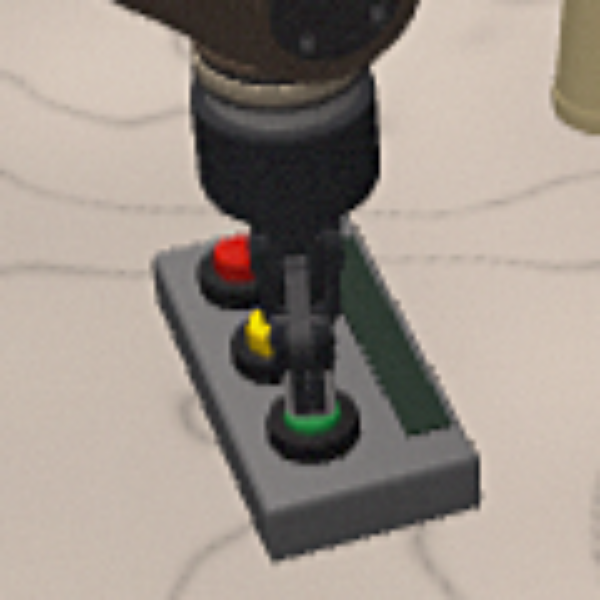

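View pics/w3.png

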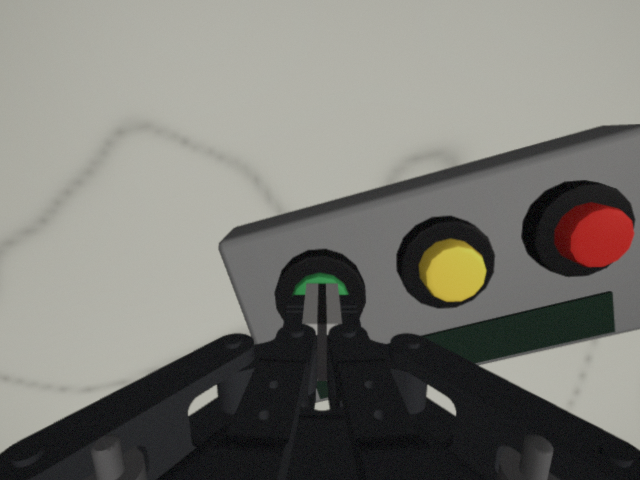

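Force is steady at 10.7 N (a key bottoms at 4 N) and the green key is nearly flush with its collar in both pictures. So it is fully down, and the tip sits about 24 mm above the reported TCP. I lift off and move to above yellow.

Request:
servo_tool(
  increments="0 0 0 0 0 -0.8 0; 0 0 0 0 0 -1.8 0; 0 0 0 0 0 -2.8 0; 0 0 0 0.4 1.5 -3 0; 0 0 0 0.9 3.2 -3 0; 0 0 0 1.3 4.8 -3 0; 0 0 0 1.5 5.6 -3 0; 0 0 0 1.5 5.6 -3 0; 0 0 0 1.5 5.6 -3 0",
)

```text
time: 5.42
eef_pos: [0.4238, 0.2621, 0.0528]
tcp_rot: [0.11, 0.994, -0.0, -0.0]
contact_force: [-0.6, 0.9, -0.2]
opening: -0.0
```

Run:
```python
from h import *
s=ctrl.get_state(); print(s["eef_pos"],s["contact_force"],s["time"])
im,d=ctrl.read_camera("side"); cv2.imwrite("pics/s4.png",cv2.resize(im[180:300,180:300,::-1],None,fx=5,fy=5))
```

```text
[0.4237794  0.26207686 0.05278291] [-0.5966483   0.92644561 -0.19821733] 5.4167
```

View pics/s4.png

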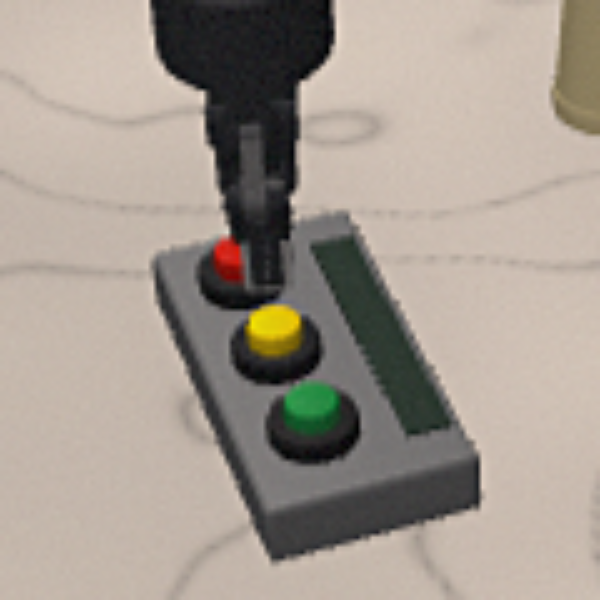

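Green is back up at (310,400), yellow is free at (273,325), and the tip is above it. Pressing yellow the same way (TCP down to about 0.024).

Request:
servo_tool(
  increments="0 0 0 0 0 0.7 0; 0 0 0 0 0 1.4 0; 0 0 0 0 0 2 0; 0 0 0 0 0 2.4 0; 0 0 0 0 0 2.7 0; 0 0 0 0 0 2.9 0; 0 0 0 0 0 3.05 0; 0 0 0 0 0 3.1 0; 0 0 0 0 0 3.1 0",
)

```text
time: 6.22
eef_pos: [0.4236, 0.2615, 0.0242]
tcp_rot: [0.11, 0.994, -0.002, -0.002]
contact_force: [-8.6, -6.6, 18.6]
opening: -0.001
```

Run:
```python
from h import *
s=ctrl.get_state(); print(s["eef_pos"],s["contact_force"],s["time"])
im,d=ctrl.read_camera("side"); cv2.imwrite("pics/s5.png",cv2.resize(im[180:300,180:300,::-1],None,fx=5,fy=5))
```

```text
[0.42355439 0.26148492 0.02416368] [-8.58865414 -6.60229391 18.62953646] 6.2167
```

View pics/s5.png

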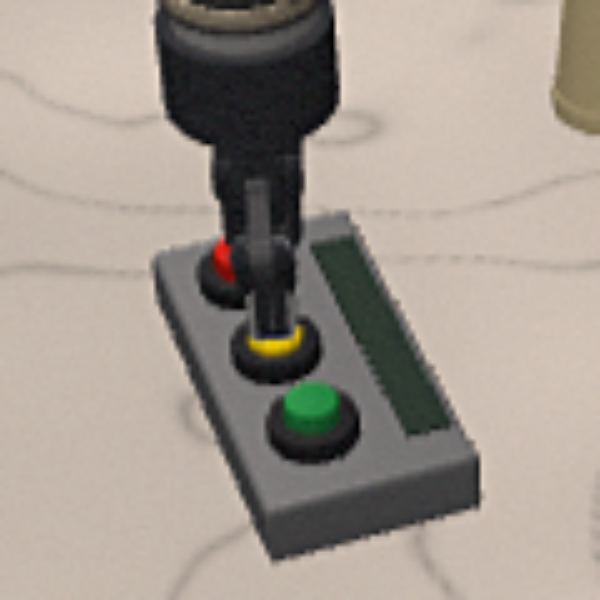

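Yellow is fully down as well: 18.6 N, key sunk, red untouched. I lift off and travel high to the gauge, turning the tool so the jaws line up with the gauge's y.

Request:
servo_tool(
  increments="0 0 0 0 0 -1.5 0; 0 0 0 0 0 -4 0; 0 0 0 0 0 -7.5 0; 0 0 0.1 -1.5 -2.2 -10.5 0; 0 0 0.2 -3.6 -5.4 -13 0; 0 0 0.3 -5.7 -8.6 -15 0; 0 0 0.4 -7.8 -11.8 -16.5 0; 0 0 0.5 -9.9 -15 -18 0; 0 0 0.6 -12 -18.2 -19 0; 0 0 0.7 -14.1 -21.4 -20 0",
)

```text
time: 7.1
eef_pos: [0.515, 0.0207, 0.2227]
tcp_rot: [0.447, 0.895, 0.0, 0.001]
contact_force: [2.2, -0.2, -0.4]
opening: -0.005
```

Run:
```python
from h import *
from scipy.spatial.transform import Rotation as R
s=ctrl.get_state(); print(s["eef_pos"],s["contact_force"],s["time"],s["qpos"])
M=R.from_quat(s["tcp_rot"]).as_matrix(); print(M.round(3))
im,d=ctrl.read_camera("side"); cv2.imwrite("pics/s6.png",cv2.resize(im[180:420,180:440,::-1],None,fx=2.4,fy=2.4))
```

```text
[0.51504165 0.02072157 0.22272622] [ 2.19332917 -0.17827056 -0.38420297] 7.1 [-1.57025219e-01 -8.31701399e-02  1.94893740e+00  4.18471778e-04
  1.27406260e+00 -8.01301261e-01]
[[-0.601  0.8    0.002]
 [ 0.8    0.601  0.   ]
 [-0.001  0.002 -1.   ]]
```

View pics/s6.png

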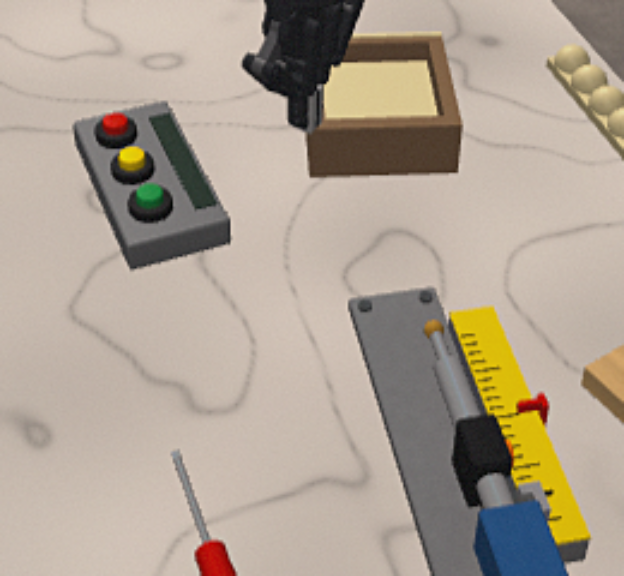

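All three keys are up at (116,122), (131,158), (149,195) in the crop. On to above the block, opening the jaws.

Request:
servo_tool(
  increments="0 0 0.1 -2.6 -0.9 -0.3 7; 0 0 0.2 -5.2 -1.8 -0.6 7; 0 0 0.3 -7.8 -2.7 -1 7; 0 0 0.4 -10.4 -3.6 -1.5 7; 0 0 0.5 -13 -4.5 -2 7; 0 0 0.6 -15.6 -5.4 -2.5 7; 0 0 0.7 -18.2 -6.4 -2.5 7; 0 0 0.775 -20.8 -7.2 -2.5 7; 0 0 0.775 -21.9 -7.7 -2.5 7; 0 0 0.775 -21.9 -7.7 -2.5 7",
)

```text
time: 7.98
eef_pos: [0.5855, -0.2005, 0.2457]
tcp_rot: [0.75, 0.661, -0.0, -0.0]
contact_force: [-0.4, 0.5, 0.4]
opening: 0.816
```

Run:
```python
from h import *
from scipy.spatial.transform import Rotation as R
s=ctrl.get_state(); print(s["eef_pos"],s["contact_force"],s["time"],s["qpos"],s["opening"])
print(R.from_quat(s["tcp_rot"]).as_matrix().round(3))
i=ctrl.camera_info("wrist"); im,d=ctrl.read_camera("wrist"); cv2.imwrite("pics/w7.png",im[:,:,::-1]); np.savez("w7.npz",im=im,d=d,T=i["world_to_cam"],K=i["camera_matrix"],D=i["D"])
```

```text
[ 0.58551725 -0.20050209  0.24572288] [-0.38172066  0.5134848   0.3844572 ] 7.9833 [-4.93576442e-01  1.37997291e-01  1.68073907e+00 -2.47524384e-04
  1.32377477e+00 -3.66736293e-01] 0.8155368324712452
[[ 0.126  0.992 -0.001]
 [ 0.992 -0.126  0.   ]
 [ 0.    -0.001 -1.   ]]
```

View pics/w7.png

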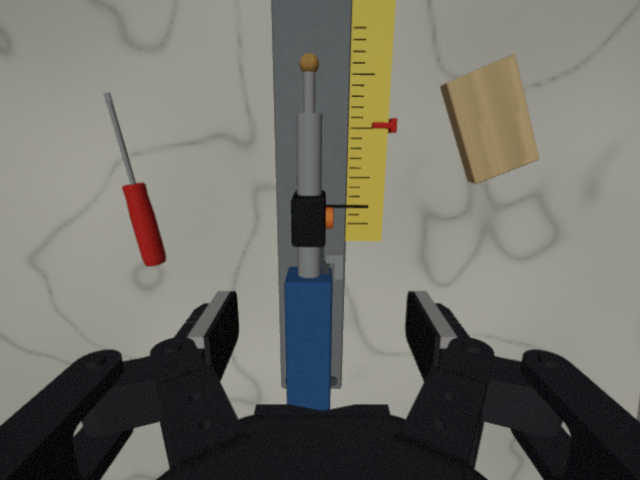

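Run:
```python
from h import *
f=np.load("w7.npz"); I=dict(camera_matrix=f["K"],D=f["D"],world_to_cam=f["T"]); im=f["im"]; d=f["d"]
print("cam",ray(I,(320,240))[0].round(3))
v,u=np.mgrid[0:480,0:640]; uv=np.stack([u,v],-1).reshape(-1,1,2).astype(float)
p=cv2.undistortPoints(uv,I["camera_matrix"],I["D"]).reshape(-1,2); z=d.reshape(-1)
P=(np.c_[p*z[:,None],z]-I["world_to_cam"][:3,3])@I["world_to_cam"][:3,:3]; P=P.reshape(480,640,3)
# block top
m=np.zeros((480,640),bool); m[185:255,285:330]=1
m&=(np.abs(P[...,2]-.115)<.008)&(im.max(-1)<60)
q=P[m]; print("block top",len(q),q.mean(0).round(4)); r=cv2.minAreaRect(q[:,:2].astype(np.float32)); print(r,cv2.boxPoints(r).round(4))
vv,uu=np.nonzero(m); print(uu.min(),uu.max(),vv.min(),vv.max())
# blue sleeve
h=cv2.cvtColor(im,cv2.COLOR_RGB2HSV)
b=cv2.inRange(h,(100,120,40),(125,255,255))>0; b&=(np.abs(P[...,2]-.114)<.008); q=P[b]; print("sleeve",q.mean(0).round(4)); r=cv2.minAreaRect(q[:,:2].astype(np.float32));print(r,cv2.boxPoints(r).round(4))
# scale
y=cv2.inRange(h,(20,120,60),(35,255,255)); y[:,:340]=0; y=cv2.morphologyEx(y,cv2.MORPH_CLOSE,np.ones((7,7)))
c=max(cv2.findContours(y,0,2)[0],key=cv2.contourArea)
W=np.array([onz(I,t,.031)[:2] for t in c[:,0]]).astype(np.float32); r=cv2.minAreaRect(W); print("scale",r,cv2.boxPoints(r).round(4), P[y>0][:,2].mean())
for nm,lo,hi in [("red",(0,150,60),(6,255,255)),("orange",(7,170,80),(18,255,255))]:
    for cc,st in blobs(im,lo,hi,30): print(nm,cc,st,onz(I,cc,.093).round(4),onz(I,cc,.036).round(4))
print("ball",onz(I,(309,63),.092), "tube", onz(I,(309.5,120),.103),onz(I,(309.5,180),.103))
cv2.imwrite("pics/w7c.png",cv2.resize(im[100:260,280:420,::-1],None,fx=4.2,fy=3.7,interpolation=cv2.INTER_CUBIC)[:590])
```

```text
cam [ 0.594 -0.13   0.412]
block top 1707 [ 0.5723 -0.1993  0.1149]
((0.572475790977478, -0.20048724114894867), (0.043344300240278244, 0.029721463099122047), 81.26152038574219) [[ 0.5545 -0.2197]
 [ 0.5839 -0.2242]
 [ 0.5905 -0.1813]
 [ 0.5611 -0.1768]]
291 325 197 247
sleeve [ 0.5564 -0.3169  0.1138]
((0.5554430484771729, -0.32320183515548706), (0.13805964589118958, 0.04355703666806221), 81.84788513183594) [[ 0.5241 -0.3884]
 [ 0.5672 -0.3946]
 [ 0.5868 -0.258 ]
 [ 0.5437 -0.2518]]
scale ((0.6398396492004395, -0.13250428438186646), (0.23173563182353973, 0.040319450199604034), 82.1365966796875) [[ 0.604  -0.2445]
 [ 0.644  -0.25  ]
 [ 0.6757 -0.0205]
 [ 0.6357 -0.015 ]] 0.03319388516549272
red [386.9, 125.0] [373, 119, 24, 13, 172] [ 0.6491 -0.1293  0.093 ] [ 0.659  -0.1291  0.036 ]
red [143.7, 224.0] [123, 183, 42, 83, 1747] [ 0.4212 -0.1877  0.093 ] [ 0.3903 -0.198   0.036 ]
orange [329.0, 216.9] [325, 207, 8, 21, 147] [ 0.5906 -0.2024  0.093 ] [ 0.5901 -0.2153  0.036 ]
ball [ 0.58992488 -0.07328756  0.092     ] tube [ 0.58466351 -0.11732782  0.103     ] [ 0.57800179 -0.16580018  0.103     ]
```

View pics/w7c.png

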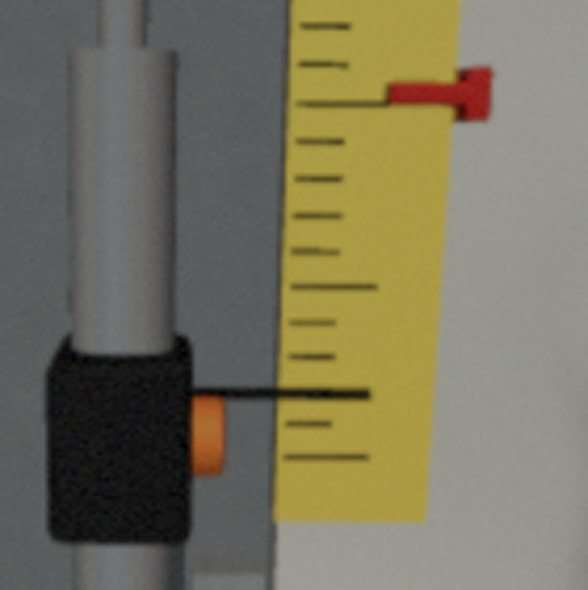

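The wrist view shows the block (crop 50–190, 340–540), orange button (207,437), pointer tip (370,394) and marker stem (388–455,93). The block measures 43 × 30 mm at z = 0.115 and the scale's offset is −57 mm, both matching the data. Gauge yaw is about 82.1°. I align, come down to just above the block, and check the fingers' real height.

Request:
servo_tool(
  increments="0 0 0.01 -0.1 -0.6 2 7; 0 0 0.01 -0.2 -1.2 4.5 7; 0 0 0.01 -0.2 -1.2 7 7; 0 0 0.01 -0.2 -1.2 9 7; 0 0 0.01 -0.2 -1.2 10.5 7; 0 0 0.01 -0.2 -1.2 11 7; 0 0 0.01 -0.2 -1.2 11 7; 0 0 0.01 -0.2 -1.2 11 7",
)

```text
time: 8.7
eef_pos: [0.5736, -0.1981, 0.1374]
tcp_rot: [0.753, 0.658, 0.0, 0.0]
contact_force: [-0.1, -0.6, -0.2]
opening: 0.82
```

```bash
cat > look.py <<'E'
from h import *
import sys
from scipy.spatial.transform import Rotation as R
n=sys.argv[1]
s=ctrl.get_state(); print(s["eef_pos"].round(4),s["contact_force"].round(2),round(s["time"],2),s["opening"])
print(R.from_quat(s["tcp_rot"]).as_matrix().round(4)[:,:2].T)
i=ctrl.camera_info("wrist"); im,d=ctrl.read_camera("wrist"); cv2.imwrite(f"pics/w{n}.png",im[:,:,::-1])
np.savez(f"w{n}.npz",im=im,d=d,T=i["world_to_cam"],K=i["camera_matrix"],D=i["D"])
im,d=ctrl.read_camera("side"); cv2.imwrite(f"pics/s{n}.png",cv2.resize(im[260:430,300:470,::-1],None,fx=3.5,fy=3.5)); np.savez(f"s{n}.npz",im=im,d=d)
E
python3 look.py 8
python3 - <<'E'
from h import *
g=np.array([.5725,-.2005,0]);gx=np.array([.1374,.9905,0]);gy=np.array([-.9905,.1374,0])
f=np.load("w7.npz"); I=dict(camera_matrix=f["K"],D=f["D"],world_to_cam=f["T"])
def G(p): return np.array([(p-g)@gx,(p-g)@gy,p[2]]).round(4)
print("ptr",G(onz(I,(368.1,206.5),.036)),"mark",G(onz(I,(380,125.1),.036)),G(onz(I,(380,125.1),.046)))
f=np.load("w8.npz"); I=dict(camera_matrix=f["K"],D=f["D"],world_to_cam=f["T"]); d=f["d"]
for v in range(290,360,8):
    print(v,[ (u,)+tuple(G(ray(I,(u,v))[0]+ray(I,(u,v))[1]*d[v,u])) for u in (215,228,235,410,420)])
E
```

```text
[ 0.5736 -0.1981  0.1374] [-0.13 -0.65 -0.21] 8.7 0.8204324073612097
[[ 1.34e-01  9.91e-01  0.00e+00]
 [ 9.91e-01 -1.34e-01  6.00e-04]]
ptr [-0.0004 -0.061   0.036 ] mark [ 0.0824 -0.0689  0.036 ] [ 0.0822 -0.0674  0.046 ]
290 [(215, np.float64(-0.0649), np.float64(0.0987), np.float64(-0.0003)), (228, np.float64(-0.0642), np.float64(0.0863), np.float64(0.0012)), (235, np.float64(-0.0648), np.float64(0.0803), np.float64(-0.0003)), (410, np.float64(-0.0643), np.float64(-0.0814), np.float64(-0.0004)), (420, np.float64(-0.064), np.float64(-0.0905), np.float64(0.0001))]
298 [(215, np.float64(0.0133), np.float64(0.0411), np.float64(0.1789)), (228, np.float64(0.0133), np.float64(0.0361), np.float64(0.1789)), (235, np.float64(0.0102), np.float64(0.0352), np.float64(0.1724)), (410, np.float64(0.011), np.float64(-0.0348), np.float64(0.1737)), (420, np.float64(0.0137), np.float64(-0.0371), np.float64(0.1793))]
306 [(215, np.float64(0.0138), np.float64(0.0389), np.float64(0.1865)), (228, np.float64(0.012), np.float64(0.0352), np.float64(0.183)), (235, np.float64(0.0065), np.float64(0.0355), np.f
[... 1504 characters left out ...]
at64(0.192))]
346 [(215, np.float64(0.0067), np.float64(0.0353), np.float64(0.2009)), (228, np.float64(-0.0027), np.float64(0.0353), np.float64(0.1864)), (235, np.float64(-0.1234), np.float64(0.0838), np.float64(0.0002)), (410, np.float64(-0.0072), np.float64(-0.0348), np.float64(0.179)), (420, np.float64(0.0016), np.float64(-0.0345), np.float64(0.1927))]
354 [(215, np.float64(0.0038), np.float64(0.0354), np.float64(0.201)), (228, np.float64(-0.0053), np.float64(0.0351), np.float64(0.1877)), (235, np.float64(-0.1324), np.float64(0.0844), np.float64(-0.0)), (410, np.float64(-0.1314), np.float64(-0.0859), np.float64(0.0005)), (420, np.float64(-0.0015), np.float64(-0.0347), np.float64(0.1929))]
```

```bash
ls pics
```

```text
s1.png
s2.png
s3.png
s4.png
s5.png
s6.png
s8.png
side0.png
sidecrop.png
t1.png
top0.png
topcrop.png
w1.png
w3.png
w7.png
w7c.png
w8.png
```

Measured relative to the block: pads at y = ±35 mm (symmetric), tips 35 mm above the TCP when open, and the required draw is about 82.8 mm. I centre in x and go down so the pads close at about 93 mm.

Request:
servo_tool(
  increments="0 0 0.003 -0.25 0 1.5 7; 0 0 0.003 -0.25 0 3 7; 0 0 0.003 -0.25 0 4.5 7; 0 0 0.003 -0.25 0 6 7; 0 0 0.003 -0.25 0 7.2 7; 0 0 0.003 -0.25 0 8.2 7; 0 0 0.003 -0.25 0 8.8 7; 0 0 0.003 -0.25 0 9 7; 0 0 0.003 -0.25 0 9 7",
)

```text
time: 9.55
eef_pos: [0.573, -0.2015, 0.0466]
tcp_rot: [0.754, 0.656, -0.0, -0.0]
contact_force: [0.2, -0.4, 0.3]
opening: 0.818
```

```bash
python3 look.py 9
```

```text
[ 0.573  -0.2015  0.0466] [ 0.17 -0.43  0.34] 9.55 0.8179051987536602
[[ 1.385e-01  9.904e-01  1.000e-04]
 [ 9.904e-01 -1.385e-01 -2.000e-04]]
```

View pics/w9.png

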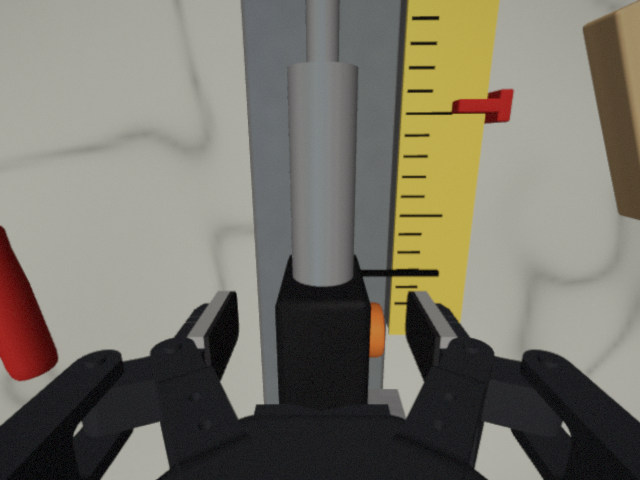

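View pics/s9.png

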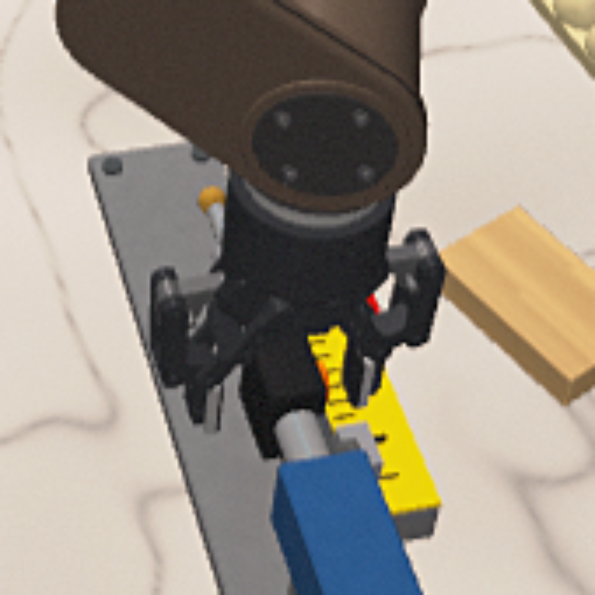

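The fingers straddle the block with the button (375,330) between the pads and no contact force. Closing.

Request:
servo_tool(
  increments="0 0 0 0 0 0 5; 0 0 0 0 0 0 4; 0 0 0 0 0 0 3.2; 0 0 0 0 0 0 2.5; 0 0 0 0 0 0 2; 0 0 0 0 0 0 2; 0 0 0 0 0 0 2; 0 0 0 0 0 0 2; 0 0 0 0 0 0 2; 0 0 0 0 0 0 2",
  grip_force=35,
)

```text
time: 10.48
eef_pos: [0.5734, -0.2019, 0.0483]
tcp_rot: [0.754, 0.656, -0.0, 0.001]
contact_force: [-1.4, 0.4, 5.9]
opening: 0.343
```

```bash
python3 look.py 10
```

```text
[ 0.5734 -0.2019  0.0483] [-1.44  0.44  5.87] 10.48 0.34270918239457954
[[ 1.381e-01  9.904e-01 -8.000e-04]
 [ 9.904e-01 -1.381e-01  9.000e-04]]
```

View pics/w10.png

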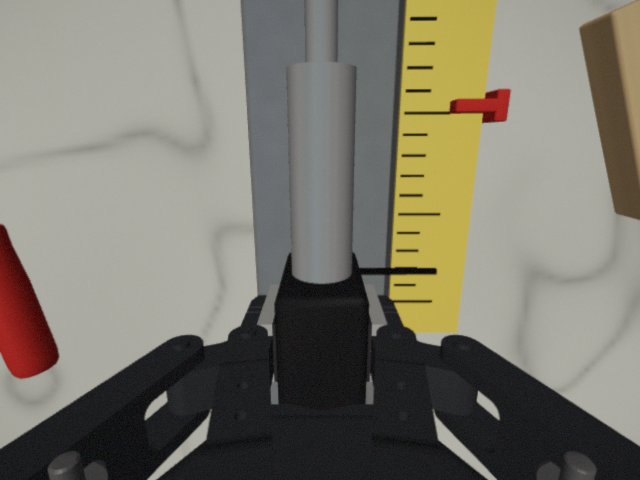

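View pics/s10.png

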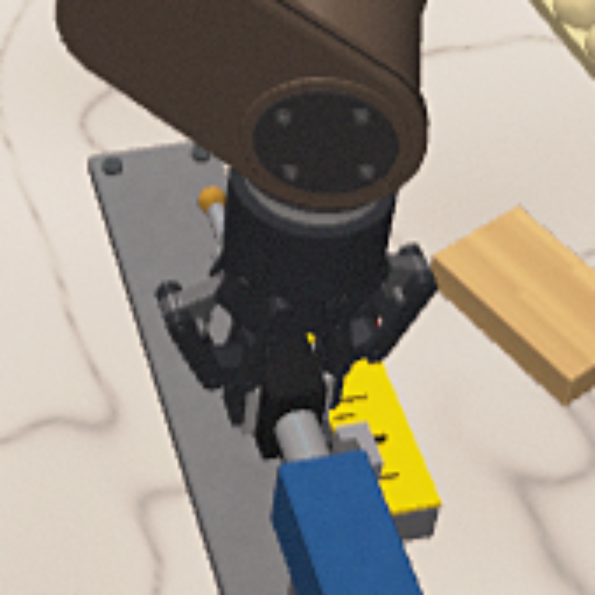

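The grip has closed to 29 mm, narrower than the 31 mm at which the button is fully in. The pointer is still at home. I draw out slowly and check that the catch is free.

Request:
servo_tool(
  increments="0 0 0 0.3 0 -0.1 2; 0 0 0 0.6 0 -0.1 2; 0 0 0 1 0 -0.1 2; 0 0 0 1.4 0 -0.1 2; 0 0 0 1.5 0 -0.1 2; 0 0 0 1.5 0 -0.1 2",
)

```text
time: 11.08
eef_pos: [0.5755, -0.1865, 0.0483]
tcp_rot: [0.754, 0.656, 0.0, 0.001]
contact_force: [-0.3, -2.6, 4.4]
opening: 0.345
```

```bash
python3 look.py 11
```

```text
[ 0.5755 -0.1865  0.0483] [-0.33 -2.59  4.44] 11.08 0.3454423032279236
[[ 1.380e-01  9.904e-01 -5.000e-04]
 [ 9.904e-01 -1.380e-01  1.000e-03]]
```

View pics/w11.png

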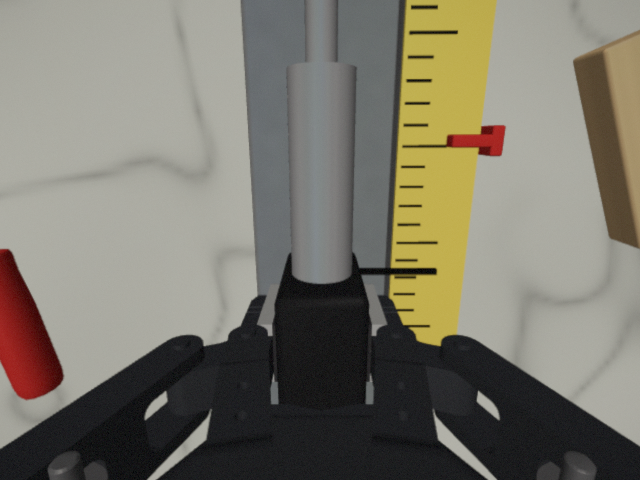

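The catch is free: the pointer advanced about 15 mm with the grip, and the spring pull is about 2.6 N. I draw most of the rest.

Request:
servo_tool(
  increments="0 0 0 0.6 0 -0.1 2; 0 0 0 1.4 0 -0.1 2; 0 0 0 2.2 0 -0.1 2; 0 0 0 3 0 -0.1 2; 0 0 0 3.8 0 -0.1 2; 0 0 0 4.6 0 -0.1 2; 0 0 0 5.4 0 -0.1 2; 0 0 0 6 0 -0.1 2; 0 0 0 6.4 0 -0.1 2; 0 0 0 6.4 0 -0.1 2",
)

```text
time: 12.02
eef_pos: [0.5843, -0.1229, 0.0484]
tcp_rot: [0.754, 0.657, 0.0, 0.001]
contact_force: [2.6, -4.5, -0.4]
opening: 0.347
```

```bash
python3 look.py 12
python3 - <<'E'
import cv2,numpy as np
im=np.load("w12.npz")["im"]; cv2.imwrite("pics/w12c.png",cv2.resize(im[220:330,350:550,::-1],None,fx=4,fy=4,interpolation=cv2.INTER_CUBIC))
E
```

```text
[ 0.5843 -0.1229  0.0484] [ 2.61 -4.54 -0.43] 12.02 0.3470443946279651
[[ 1.379e-01  9.904e-01 -4.000e-04]
 [ 9.904e-01 -1.379e-01  1.100e-03]]
```

View pics/w12c.png

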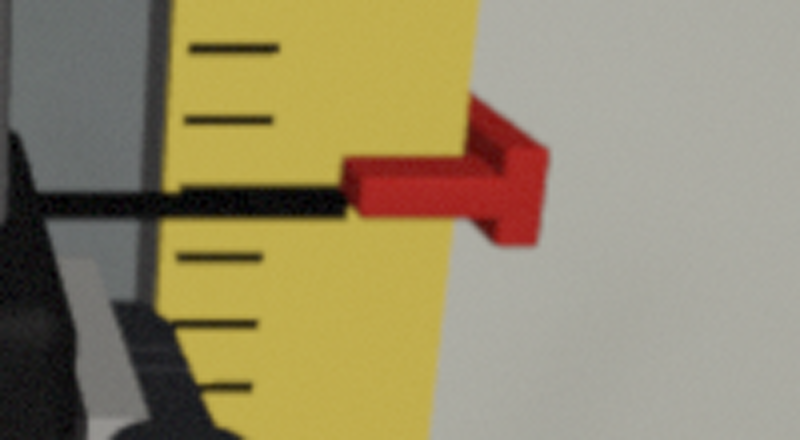

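```bash
cat > meas.py <<'E'
from h import *
import sys
n=sys.argv[1]
g=np.array([.5725,-.2005,0]);gx=np.array([.1379,.9904,0]);gy=np.array([-.9904,.1379,0])
f=np.load(f"w{n}.npz"); I=dict(camera_matrix=f["K"],D=f["D"],world_to_cam=f["T"]); im=f["im"]; d=f["d"]
G=lambda p:np.array([(p-g)@gx,(p-g)@gy,p[2]])
# pointer and marker profiles, subpixel
h=cv2.cvtColor(im,cv2.COLOR_RGB2HSV)
red=cv2.inRange(h,(0,130,50),(8,255,255)); red[:,:400]=0; red[:, 560:]=0
ys,xs=np.nonzero(red); print("red bbox",xs.min(),xs.max(),ys.min(),ys.max())
gray=im[...,0].astype(float)
for u in map(int,sys.argv[2].split(",")):
    col=gray[220:330,u]; w=np.clip(110-col,0,None); v=np.arange(220,330); lo=w>20
    print("ptr col",u,v[lo].min(),v[lo].max(),"c",(w*v)[lo].sum()/w[lo].sum(), G(onz(I,(u,(w*v)[lo].sum()/w[lo].sum()),.036)).round(4))
for u in map(int,sys.argv[3].split(",")):
    vv=np.nonzero(red[:,u])[0]; print("red col",u,vv.min(),vv.max(),[im[k,u].tolist() for k in range(vv.min()-1,vv.max()+2)])
E
python3 meas.py 12 425,430,433 445,450,455,460
```

```text
red bbox 435 486 244 280
ptr col 425 267 273 c 270.0501519756839 [ 0.0798 -0.0551  0.036 ]
ptr col 430 267 273 c 269.98459167950693 [ 0.0798 -0.0578  0.036 ]
ptr col 433 267 273 c 269.9984939759036 [ 0.0798 -0.0593  0.036 ]
red col 445 260 273 [[146, 74, 38], [134, 29, 25], [134, 29, 27], [135, 27, 21], [139, 31, 26], [155, 32, 27], [171, 39, 34], [170, 39, 36], [167, 35, 31], [167, 39, 35], [166, 38, 36], [164, 34, 31], [165, 40, 36], [162, 36, 31], [160, 51, 36], [164, 108, 49]]
red col 450 260 273 [[149, 78, 42], [134, 32, 26], [132, 23, 19], [136, 30, 26], [138, 27, 26], [158, 38, 35], [172, 43, 38], [169, 40, 35], [169, 39, 36], [166, 39, 35], [166, 35, 33], [166, 40, 38], [163, 33, 27], [164, 37, 34], [160, 48, 35], [161, 105, 46]]
red col 455 260 273 [[145, 71, 32], [135, 35, 27], [133, 22, 24], [136, 29, 22], [140, 32, 27], [156, 36, 32], [171, 41, 39], [169, 41, 37], [167, 35, 34], [167, 40, 34], [166, 38, 34], [166, 41, 35], [166, 40, 36], [163, 36, 30], [160, 52, 38], [161, 102, 46]]
red col 460 260 273 [[146, 75, 37], [133, 30, 22], [136, 33, 31], [137, 31, 28], [138, 31, 29], [157, 36, 34], [170, 39, 36], [169, 38, 32], [167, 37, 32], [167, 40, 36], [165, 36, 33], [165, 35, 35], [166, 44, 40], [163, 37, 34], [158, 46, 32], [162, 105, 51]]
```

```bash
cat >> meas.py <<'E'
if len(sys.argv)>4:
    vp,vb,vt,ve=map(float,sys.argv[4].split(","))  # pointer centre, front bottom, front top, rear top edge
    print("ptr",G(onz(I,(430,vp),.036)).round(4))
    xb=G(onz(I,(450,vb),.031))[0]
    for z in (.036,.037,.038,.039,.040,.041): 
        a=G(onz(I,(450,vt),z))[0];b=G(onz(I,(450,ve),z))[0]; print(z,"front bottom",xb.round(4),"front",a.round(4),"rear",b.round(4),"th",(a-b).round(4),"mid",((a+b)/2).round(4))
    print("depth z top",[G(ray(I,(u,v))[0]+ray(I,(u,v))[1]*d[v,u]).round(4) for u,v in((445,269),(455,269),(460,269))])
E
python3 meas.py 12 380,388 450 271.0,259.1,264.1,274.1; tail -3 /dev/null
```

```text
red bbox 435 486 244 280
ptr col 380 267 329 c 290.44407456724366 [ 0.0679 -0.0316  0.036 ]
ptr col 388 220 329 c 278.1651264959855 [ 0.0751 -0.0356  0.036 ]
red col 450 260 273 [[149, 78, 42], [134, 32, 26], [132, 23, 19], [136, 30, 26], [138, 27, 26], [158, 38, 35], [172, 43, 38], [169, 40, 35], [169, 39, 36], [166, 39, 35], [166, 35, 33], [166, 40, 38], [163, 33, 27], [164, 37, 34], [160, 48, 35], [161, 105, 46]]
ptr [ 0.0793 -0.0578  0.036 ]
0.036 front bottom 0.0842 front 0.0832 rear 0.0775 th 0.0057 mid 0.0803
0.037 front bottom 0.0842 front 0.0836 rear 0.0779 th 0.0057 mid 0.0807
0.038 front bottom 0.0842 front 0.0839 rear 0.0783 th 0.0056 mid 0.0811
0.039 front bottom 0.0842 front 0.0843 rear 0.0787 th 0.0056 mid 0.0815
0.04 front bottom 0.0842 front 0.0847 rear 0.0791 th 0.0056 mid 0.0819
0.041 front bottom 0.0842 front 0.085 rear 0.0795 th 0.0055 mid 0.0823
depth z top [array([ 0.0829, -0.0633,  0.0425]), array([ 0.083 , -0.0683,  0.0427]), array([ 0.083 , -0.0709,  0.0426])]
```

Run:
```python
from h import *
g=np.array([.5725,-.2005,0]);gx=np.array([.1379,.9904,0]);gy=np.array([-.9904,.1379,0])
G=lambda p:np.array([(p-g)@gx,(p-g)@gy,p[2]])
for n,us in (("7",(376,382)),("9",(460,475)),("11",(455,468)),("12",(445,455))):
    f=np.load(f"w{n}.npz"); I=dict(camera_matrix=f["K"],D=f["D"],world_to_cam=f["T"]); im=f["im"].astype(float)
    print(n,"camG",G(ray(I,(320,240))[0]).round(4))
    for u in us:
        # yellow fraction by green channel
        rr=np.nonzero((im[:,u,1]<.45*im[:,u,0])&(im[:,u,0]>60))[0]; a,b=rr.min(),rr.max()
        print(u,a,b,[tuple(im[k,u,:2].astype(int)) for k in range(a-1,b+2)])
        for z in(.031,.039,.042): print("   z",z,"edges",G(onz(I,(u,a-.5),z))[0].round(4),G(onz(I,(u,b+.5),z))[0].round(4))
    f2=im
    for u in ((362,) if n=="7" else (420,428,433)):
        col=im[:,u,0]; print("ptr",u,[(k,int(col[k])) for k in range(200 if n=="7" else 262,214 if n=="7" else 280)])
```

```text
7 camG [ 0.0726 -0.0114  0.4121]
376 123 127 [(np.int64(153), np.int64(87)), (np.int64(150), np.int64(42)), (np.int64(148), np.int64(34)), (np.int64(147), np.int64(34)), (np.int64(141), np.int64(31)), (np.int64(129), np.int64(46)), (np.int64(136), np.int64(107))]
   z 0.031 edges 0.085 0.0802
   z 0.039 edges 0.0848 0.0801
   z 0.042 edges 0.0847 0.08
382 123 127 [(np.int64(154), np.int64(87)), (np.int64(151), np.int64(41)), (np.int64(149), np.int64(36)), (np.int64(146), np.int64(33)), (np.int64(142), np.int64(29)), (np.int64(134), np.int64(48)), (np.int64(140), np.int64(108))]
   z 0.031 edges 0.0851 0.0803
   z 0.039 edges 0.0848 0.0801
   z 0.042 edges 0.0847 0.0801
ptr 362 [(200, 171), (201, 172), (202, 173), (203, 170), (204, 145), (205, 84), (206, 29), (207, 59), (208, 135), (209, 169), (210, 171), (211, 173), (212, 172), (213, 172)]
9 camG [6.990e-02 1.000e-04 2.129e-01]
460 100 112 [(np.int64(164), np.int64(83)), (np.int64(160), np.int64(38)), (np.int64(158), np.int64(39)), (np.int64(157), np.int64(34)), (np.int64(158), np.int64(32)), (np.int64(158), np.int64(34)), (np.int64(
[... 4564 characters left out ...]
 z 0.039 edges 0.0868 0.079
   z 0.042 edges 0.0879 0.0802
ptr 420 [(262, 193), (263, 193), (264, 190), (265, 168), (266, 102), (267, 30), (268, 12), (269, 0), (270, 11), (271, 12), (272, 15), (273, 34), (274, 90), (275, 162), (276, 189), (277, 193), (278, 191), (279, 193)]
ptr 428 [(262, 192), (263, 192), (264, 190), (265, 168), (266, 103), (267, 35), (268, 5), (269, 2), (270, 6), (271, 9), (272, 1), (273, 31), (274, 92), (275, 158), (276, 188), (277, 193), (278, 193), (279, 193)]
ptr 433 [(262, 191), (263, 191), (264, 188), (265, 165), (266, 102), (267, 33), (268, 8), (269, 6), (270, 5), (271, 14), (272, 12), (273, 28), (274, 92), (275, 160), (276, 190), (277, 192), (278, 192), (279, 193)]
```

The overhead view (picture 11) puts the marker centre at gauge x = 82.3 mm. Picture 12 agrees if the marker top is at about 41 mm. The pointer is at 79.3 mm, so 3.0 mm remain.

Request:
servo_tool(
  increments="0 0 0 0.1 0 0 2; 0 0 0 0.2 0 0 2; 0 0 0 0.3 0 0 2; 0 0 0 0.3 0 0 2; 0 0 0 0.3 0 0 2; 0 0 0 0.3 0 0 2",
)

```text
time: 12.62
eef_pos: [0.5846, -0.1209, 0.0484]
tcp_rot: [0.755, 0.656, 0.0, 0.001]
contact_force: [2.6, -4.6, -0.9]
opening: 0.345
```

```bash
python3 look.py 13
python3 - <<'E'
from h import *
g=np.array([.5725,-.2005,0]);gx=np.array([.1379,.9904,0]);gy=np.array([-.9904,.1379,0])
G=lambda p:np.array([(p-g)@gx,(p-g)@gy,p[2]])
f=np.load("w13.npz"); I=dict(camera_matrix=f["K"],D=f["D"],world_to_cam=f["T"]); im=f["im"]
for u in(415,425): print("ptr",[(k,int(im[k,u,0])) for k in range(262,280)])
for u in (445,455): print("red",[(k,)+tuple(im[k,u,:2].tolist()) for k in range(258,284)])
print("ptr",G(onz(I,(430,271.),.036)).round(4))
cv2.imwrite("pics/w13c.png",cv2.resize(im[220:330,350:550,::-1],None,fx=4,fy=4,interpolation=cv2.INTER_CUBIC))
im,d=ctrl.read_camera("top"); cv2.imwrite("pics/t13.png",cv2.resize(im[180:270,400:560,::-1],None,fx=5,fy=5,interpolation=cv2.INTER_CUBIC))
E
```

```text
[ 0.5846 -0.1209  0.0484] [ 2.61 -4.62 -0.93] 12.62 0.34533017519384424
[[ 1.386e-01  9.904e-01 -5.000e-04]
 [ 9.904e-01 -1.386e-01  1.000e-03]]
ptr [(262, 194), (263, 194), (264, 193), (265, 192), (266, 191), (267, 159), (268, 65), (269, 10), (270, 16), (271, 21), (272, 19), (273, 43), (274, 119), (275, 173), (276, 191), (277, 192), (278, 193), (279, 193)]
ptr [(262, 193), (263, 192), (264, 193), (265, 194), (266, 190), (267, 160), (268, 64), (269, 7), (270, 17), (271, 18), (272, 7), (273, 45), (274, 120), (275, 171), (276, 192), (277, 192), (278, 192), (279, 191)]
red [(258, 192, 174), (259, 193, 174), (260, 193, 174), (261, 186, 161), (262, 164, 119), (263, 138, 51), (264, 134, 31), (265, 134, 26), (266, 137, 28), (267, 143, 31), (268, 161, 39), (269, 171, 38), (270, 171, 45), (271, 167, 35), (272, 166, 35), (273, 165, 37), (274, 166, 42), (275, 165, 39), (276, 165, 41), (277, 161, 66), (278, 171, 133), (279, 191, 171), (280, 191, 172), (281, 193, 173), (282, 192, 174), (283, 193, 173)]
red [(258, 193, 174), (259, 192, 173), (260, 191, 171), (261, 185, 161), (262, 164, 120), (263, 137, 50), (264, 133, 28), (265, 134, 25), (266, 136, 32), (267, 144, 33), (268, 162, 38), (269, 172, 41), (270, 168, 36), (271, 167, 42), (272, 167, 40), (273, 165, 35), (274, 164, 35), (275, 164, 37), (276, 164, 41), (277, 160, 65), (278, 171, 132), (279, 190, 169), (280, 192, 173), (281, 193, 175), (282, 192, 173), (283, 193, 174)]
ptr [ 0.0813 -0.0578  0.036 ]
```

View pics/w13c.png

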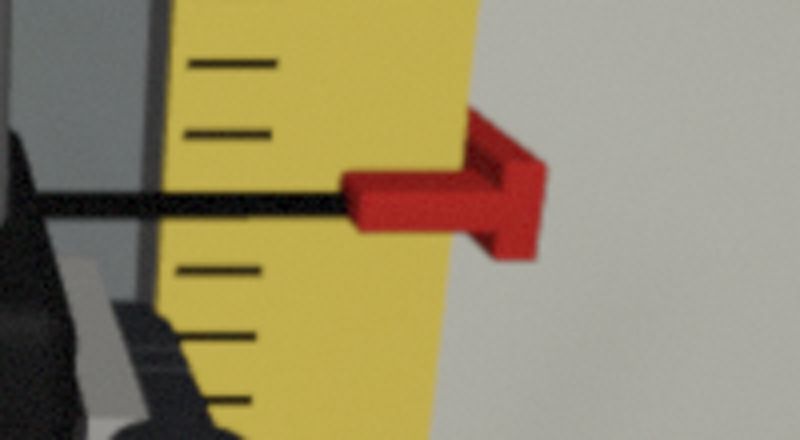

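View pics/t13.png

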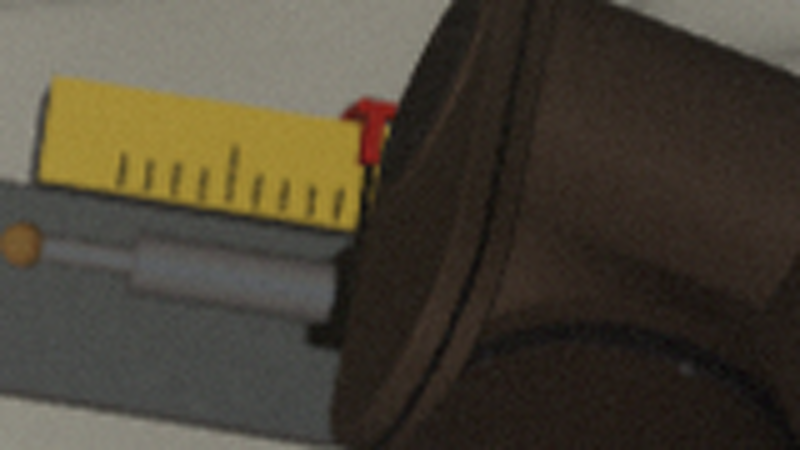

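View pics/s13.png

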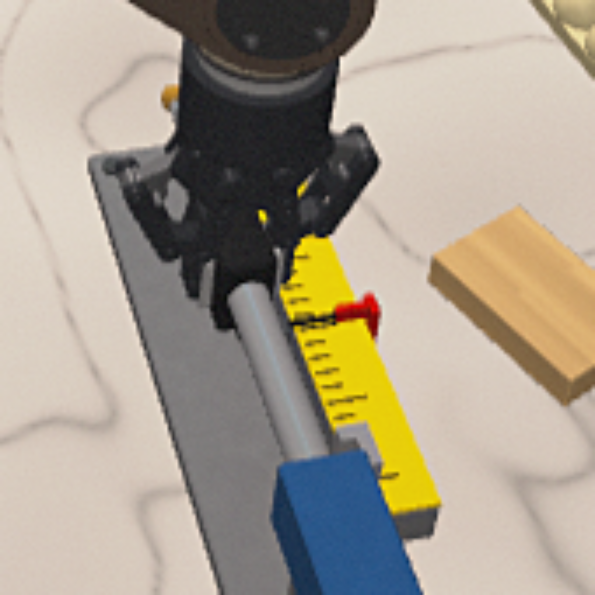

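Measured advance was only 2.0 mm (pointer now at 81.3, marker at 82.3). The wrist, side and top pictures all show the pointer nearly at the stem. One more millimetre, with time to settle.

Request:
servo_tool(
  increments="0 0 0 0.05 0 0 2; 0 0 0 0.1 0 0 2; 0 0 0 0.1 0 0 2; 0 0 0 0.1 0 0 2; 0 0 0 0.1 0 0 2; 0 0 0 0.1 0 0 2",
)

```text
time: 13.27
eef_pos: [0.5847, -0.12, 0.0484]
tcp_rot: [0.754, 0.656, 0.0, 0.001]
contact_force: [2.4, -5.1, -0.6]
opening: 0.351
```

```bash
python3 look.py 14
python3 - <<'E'
from h import *
g=np.array([.5725,-.2005,0]);gx=np.array([.1379,.9904,0]);gy=np.array([-.9904,.1379,0])
G=lambda p:np.array([(p-g)@gx,(p-g)@gy,p[2]])
f=np.load("w14.npz"); I=dict(camera_matrix=f["K"],D=f["D"],world_to_cam=f["T"]); im=f["im"]
for u in(415,): print("ptr",[(k,int(im[k,u,0])) for k in range(262,280)])
for u in (455,): print("red",[(k,)+tuple(im[k,u,:2].tolist()) for k in range(260,284)])
print("ptr",G(onz(I,(430,271.),.036)).round(4))
f=np.load("s14.npz"); S=ctrl.camera_info("side")
cv2.imwrite("pics/s14c.png",cv2.resize(f["im"][330:370,370:430,::-1],None,fx=12,fy=12,interpolation=cv2.INTER_CUBIC))
E
```

```text
[ 0.5847 -0.12    0.0484] [ 2.36 -5.11 -0.61] 13.27 0.3506486686562593
[[ 1.385e-01  9.904e-01 -8.000e-04]
 [ 9.904e-01 -1.385e-01  1.000e-03]]
ptr [(262, 192), (263, 193), (264, 192), (265, 192), (266, 189), (267, 158), (268, 64), (269, 7), (270, 20), (271, 7), (272, 8), (273, 43), (274, 121), (275, 174), (276, 191), (277, 192), (278, 193), (279, 193)]
red [(260, 192, 174), (261, 192, 174), (262, 192, 173), (263, 178, 147), (264, 146, 72), (265, 133, 28), (266, 132, 27), (267, 131, 21), (268, 137, 27), (269, 151, 35), (270, 169, 36), (271, 170, 40), (272, 168, 41), (273, 166, 38), (274, 168, 42), (275, 165, 36), (276, 164, 36), (277, 162, 37), (278, 160, 46), (279, 165, 103), (280, 180, 153), (281, 191, 172), (282, 193, 174), (283, 193, 174)]
ptr [ 0.0821 -0.0578  0.036 ]
```

View pics/s14c.png

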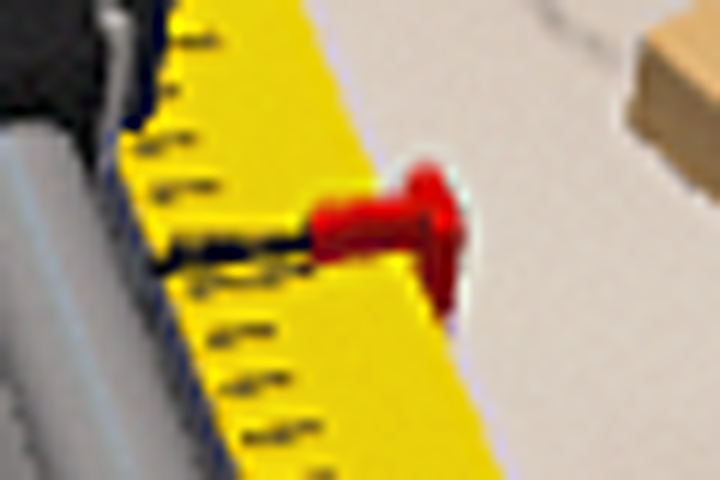

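Now a check that depends less on calibration: pointer and marker each measured against the scale's own 10 mm ticks.

Run:
```python
from h import *
g=np.array([.5725,-.2005,0]);gx=np.array([.1385,.9904,0]);gy=np.array([-.9904,.1385,0])
G=lambda p:np.array([(p-g)@gx,(p-g)@gy,p[2]])
def load(n):
    f=np.load(f"w{n}.npz"); return dict(camera_matrix=f["K"],D=f["D"],world_to_cam=f["T"]),f["im"].astype(float)
def ticks(im,u0,u1,v0,v1):
    c=im[:,u0:u1,0].mean(1); bg=np.median(c[v0:v1]); w=np.clip(bg-8-c,0,None); out=[];v=v0
    while v<v1:
        if w[v]>0:
            a=v
            while v<v1 and w[v]>0: v+=1
            k=np.arange(a,v); out.append(((w[k]*k).sum()/w[k].sum(),w[k].sum()))
        v+=1
    return out
for n,u in (("11",(410,418)),("14",(402,412)),("14",(420,432))):
    I,im=load(n); uc=(u[0]+u[1]-1)/2
    print(n,[(round(t,2),int(w),G(onz(I,(uc,t),.031))[0].round(4)) for t,w in ticks(im,*u,5,318)])
for n,us in (("11",(455,470)),("7",(375,384)),("9",(462,474))):
    I,im=load(n); c=im[:,us[0]:us[1],1].mean(1); r=im[:,us[0]:us[1],0].mean(1); v0,v1=(112,138) if n=="7" else (90,160)
    fr=np.clip((c/r),0,1); b=np.median(fr[v0:v1]); w=np.clip((.87-fr[v0:v1])/.65,0,1); w[w<.08]=0; k=np.arange(v0,v1)
    m=(w*k).sum()/w.sum(); print(n,"marker mid row",m,"width px",w.sum(),[G(onz(I,(us[0],m),z))[0].round(4) for z in(.031,.041)])
```

```text
11 [(np.float64(6.85), 460, np.float64(0.1399)), (np.float64(32.16), 499, np.float64(0.1299)), (np.float64(56.63), 419, np.float64(0.1198)), (np.float64(80.23), 448, np.float64(0.1098)), (np.float64(102.84), 371, np.float64(0.0998)), (np.float64(124.72), 359, np.float64(0.0898)), (np.float64(145.99), 302, np.float64(0.0797)), (np.float64(166.41), 308, np.float64(0.0697)), (np.float64(186.42), 287, np.float64(0.0597)), (np.float64(205.49), 305, np.float64(0.0497)), (np.float64(224.18), 297, np.float64(0.0397)), (np.float64(242.5), 287, np.float64(0.0296)), (np.float64(259.88), 272, np.float64(0.0197)), (np.float64(272.04), 1351, np.float64(0.0126)), (np.float64(293.66), 164, np.float64(-0.0004)), (np.float64(309.71), 118, np.float64(-0.0103))]
14 [(np.float64(27.7), 586, np.float64(0.1987)), (np.float64(62.0), 0, np.float64(0.1846)), (np.float64(96.21), 253, np.float64(0.1698)), (np.float64(118.28), 267, np.float64(0.1598)), (np.float64(139.63), 276, np.float64(0.1498)), (np.float64(160.4), 302, np.float64(0.1397)), (np.float64(180.46), 303, np.float64(0.1297)), (np.float64(199.81), 2
[... 340 characters left out ...]
float64(0.204)), (np.float64(96.17), 353, np.float64(0.1698)), (np.float64(118.14), 229, np.float64(0.1598)), (np.float64(139.5), 184, np.float64(0.1498)), (np.float64(160.33), 116, np.float64(0.1397)), (np.float64(180.43), 308, np.float64(0.1297)), (np.float64(199.75), 26, np.float64(0.1197)), (np.float64(219.0), 0, np.float64(0.1095)), (np.float64(270.73), 1050, np.float64(0.0804))]
11 marker mid row 140.48032130897872 width px 12.075873451702865 [np.float64(0.0823), np.float64(0.0825)]
7 marker mid row 124.77256284032454 width px 5.319850629664307 [np.float64(0.0829), np.float64(0.0826)]
9 marker mid row 105.77272978986962 width px 13.65488112979648 [np.float64(0.083), np.float64(0.0823)]
```

Run:
```python
from h import *
g=np.array([.5725,-.2005,0]);gx=np.array([.1385,.9904,0])
for n,v in(("7",206.3),("9",272.6),("14",270.75)):
    f=np.load(f"w{n}.npz"); I=dict(camera_matrix=f["K"],D=f["D"],world_to_cam=f["T"]); u=362 if n=="7" else 425
    print(n,[((onz(I,(u,v),z)-g)@gx).round(4) for z in(.034,.036,.038)])
s=ctrl.get_state(); print(s["time"],s["eef_pos"],s["contact_force"])
```

```text
7 [np.float64(-0.0006), np.float64(-0.0002), np.float64(0.0002)]
9 [np.float64(-0.001), np.float64(-0.0003), np.float64(0.0005)]
14 [np.float64(0.0815), np.float64(0.0823), np.float64(0.0831)]
13.3667 [ 0.58464445 -0.12003383  0.04834433] [ 1.63708792 -5.62826354 -0.12470815]
```

Home pointer reads −0.3 mm, matching the tick zero. Pointer is now at 82.3 and the marker at 82.5 ± 0.2 mm. I hold a second to confirm it is steady, then do a final scene check.

Request:
servo_tool(
  increments="0 0 0 0.02 0 0 2; 0 0 0 0.02 0 0 2; 0 0 0 0.02 0 0 2; 0 0 0 0.02 0 0 2; 0 0 0 0.02 0 0 2; 0 0 0 0.02 0 0 2; 0 0 0 0.02 0 0 2; 0 0 0 0.02 0 0 2; 0 0 0 0.02 0 0 2; 0 0 0 0.02 0 0 2",
)

```text
time: 14.2
eef_pos: [0.5847, -0.1199, 0.0484]
tcp_rot: [0.755, 0.656, -0.0, 0.001]
contact_force: [2.3, -5.7, -1.9]
opening: 0.347
```

```bash
python3 look.py 15
python3 - <<'E'
from h import *
g=np.array([.5725,-.2005,0]);gx=np.array([.1385,.9904,0])
f=np.load("w15.npz"); I=dict(camera_matrix=f["K"],D=f["D"],world_to_cam=f["T"]); im=f["im"]
col=im[:,410:416,0].mean(1)[262:280]; w=np.clip(150-col,0,None); v=(w*np.arange(262,280)).sum()/w.sum()
print("ptr",v,((onz(I,(413,v),.036)-g)@gx).round(4))
print("red",[(k,)+tuple(im[k,455,:2].tolist()) for k in range(262,284)])
# bystanders: diff with the first side/top pictures
for n in("side","top"):
    a=np.load(f"{n}0.npz")["im"]; b,_=ctrl.read_camera(n)
    cv2.imwrite(f"pics/{n}15.png",b[:,:,::-1]); 
    d=(cv2.absdiff(a,b).max(-1)>45).astype(np.uint8)*255; cv2.imwrite(f"pics/{n}15d.png",d)
E
```

```text
[ 0.5847 -0.1199  0.0484] [ 2.34 -5.67 -1.88] 14.2 0.3465076734823123
[[ 1.386e-01  9.904e-01 -9.000e-04]
 [ 9.904e-01 -1.386e-01  1.000e-03]]
ptr 270.7000424268137 0.0825
red [(262, 192, 173), (263, 181, 152), (264, 155, 97), (265, 133, 37), (266, 134, 28), (267, 136, 31), (268, 139, 33), (269, 147, 32), (270, 164, 37), (271, 169, 39), (272, 168, 38), (273, 166, 35), (274, 165, 39), (275, 164, 38), (276, 162, 31), (277, 163, 36), (278, 163, 43), (279, 162, 83), (280, 173, 138), (281, 190, 169), (282, 193, 174), (283, 190, 172)]
```

View pics/side15.png

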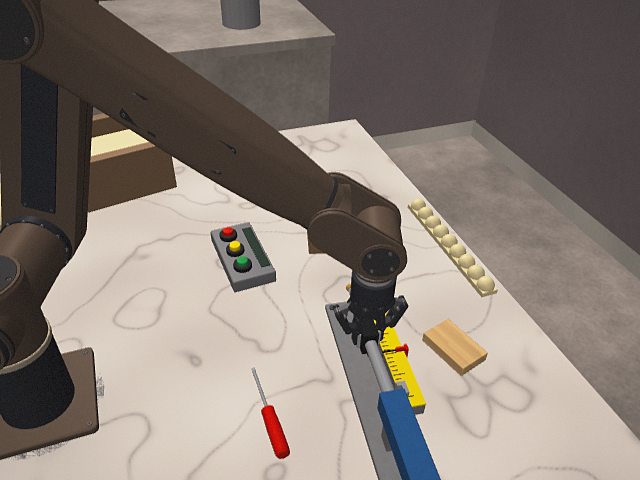

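View pics/side15d.png

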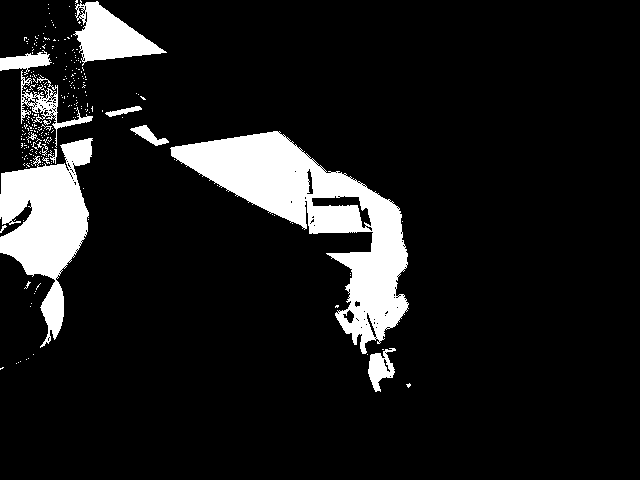

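View pics/top15d.png

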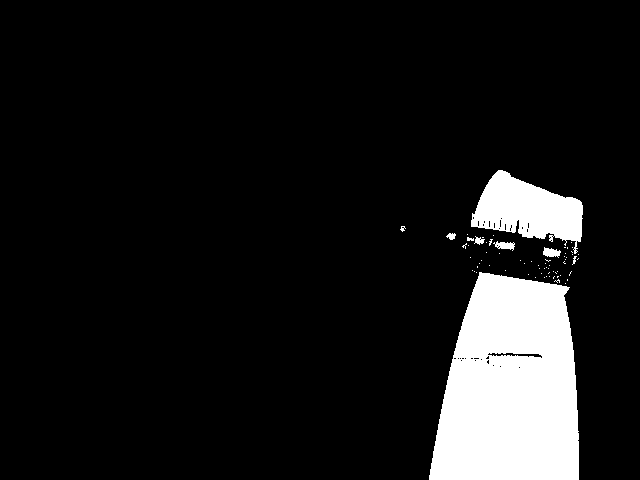

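The differences show only the robot and the boom. Mould, plug, keys and console are unchanged in the top view, screwdriver and offcut in the side view. The pointer reads 82.5 mm, the marker 82.5 mm, and the hold is steady. Handing in.

```bash
python3 -c "
from plant import ctrl
print(ctrl.sign_off())"
```

```text
the job is handed in; nothing more can be done
None
```

The job is done and handed in at about 14 s of the 54 s allowed; sign-off gave no verdict.

**Keys:** With the arm still locked home, I pressed green and then yellow. Each went fully down, with about 11 N and 19 N on the tool against the 4 N needed, and the pictures showed all three keys back up afterwards. Red was not touched.

**Arm:** I gripped the black block from above at 35 N. The jaws closed to about 29 mm, so the lock button was fully in and the catch let go. I drew the arm out and am still holding it there.

**Last checks:** The pointer read 82.5 mm and the red marker 82.5 mm, within a few tenths, measured against the scale's own ticks. It held steady for 0.8 s against a spring pull of about 5.7 N. Comparing pictures from before and after, only the robot and the arm had moved. The mould, plug, screwdriver, offcut and marker are where they were.

**Disagreements:**
- **Fingertip position:** The fingertips are about 24 mm behind the reported TCP when shut, not 14 mm ahead as stated. I found this with depth images and contact, and worked from the measured value.
- **Final draw:** One commanded 3 mm step moved the arm only 2 mm. I corrected this after measuring again.

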